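# Clip the lid on a reagent box

## Task

Close the reagent box: set its lid down gently and squarely on the rim, then fold the four clip flaps down around the rim until each one is snapped fully home under its bead and stays there. Push each flap by feel, never with more than 25 N, and leave everything else on the bench where it stands.

Things in the scene. Friction and masses are not known exactly. Their poses are not given: they have to be found in the camera images.
- box: storage box, milky plastic, open on top, fixed on the bench: outer 130 mm (its x) x 180 mm (its y) x 90 mm high, walls 4 mm; amber bottles inside stay below 77 mm. Origin: centre of its underside, z up. In the middle of each wall, outside, a bead 52 mm long stands 7 mm out from the wall, its underside 21 mm below the rim; a clip flap snaps in under it.
- rim (a point): centre of the box's mouth, at the height of the rim (the flat top edge of the walls), 90 mm above the box's origin
- lid: loose lid, 0.3 to 0.45 kg, right way up on the bench, flaps open. Plate 140 (x) x 190 (y) x 6 mm, its underside 10 mm over the origin; below it a tapered skirt 10 mm deep drops into the box (0.8 mm play a side, 2 mm at its lower edge). Origin: centre of the skirt's underside, z up. Seated: plate on the rim, origin 80 mm above the box's, axes parallel (or a half turn about z).
- handle (a point): middle of the lid's grip bar, on two short posts over the lid's centre: bar 92 mm long along the lid's y, 16 mm wide, from 34 to 48 mm above the lid's origin (this point at 41 mm)
- clip1: clip flap hinged to the lid's +x edge: plate 60 mm wide, 31 mm long, 3 mm thick. Origin: middle of the hinge line, 71 mm from the lid's centre, 11 mm over the lid's origin; y along the edge, -z from the hinge to the free end, +x the outer face. Home, the plate is upright, its outer face 6 mm outward of the hinge line, its free end 31 mm below it.
- fold1 (a joint): angle of clip1, rad: 0 = home (hard stop), pi/2 = level, 2 = open. Light hinge; unhooked, it springs up or hangs on the bead. In the last 5 mm at the free end the catch rides over the bead: 7 to 12 N near the free end, most 4 mm before home, then less; holds only from 1 mm before home, then reads within 0.06 of 0. Push in and down together: a level push drags flap and lid up and jams.
- clip2: clip flap hinged to the lid's +y edge: plate 60 mm wide, 31 mm long, 3 mm thick. Origin: middle of the hinge line, 96 mm from the lid's centre, 11 mm over the lid's origin; y along the edge, -z from the hinge to the free end, +x the outer face. Home, the plate is upright, its outer face 6 mm outward of the hinge line, its free end 31 mm below it.
- fold2 (a joint): angle of clip2, rad: 0 = home (hard stop), pi/2 = level, 2 = open. Light hinge; unhooked, it springs up or hangs on the bead. In the last 5 mm at the free end the catch rides over the bead: 7 to 12 N near the free end, most 4 mm before home, then less; holds only from 1 mm before home, then reads within 0.06 of 0. Push in and down together: a level push drags flap and lid up and jams.
- clip3: clip flap hinged to the lid's -x edge: plate 60 mm wide, 31 mm long, 3 mm thick. Origin: middle of the hinge line, 71 mm from the lid's centre, 11 mm over the lid's origin; y along the edge, -z from the hinge to the free end, +x the outer face. Home, the plate is upright, its outer face 6 mm outward of the hinge line, its free end 31 mm below it.
- fold3 (a joint): angle of clip3, rad: 0 = home (hard stop), pi/2 = level, 2 = open. Light hinge; unhooked, it springs up or hangs on the bead. In the last 5 mm at the free end the catch rides over the bead: 7 to 12 N near the free end, most 4 mm before home, then less; holds only from 1 mm before home, then reads within 0.06 of 0. Push in and down together: a level push drags flap and lid up and jams.
- clip4: clip flap hinged to the lid's -y edge: plate 60 mm wide, 31 mm long, 3 mm thick. Origin: middle of the hinge line, 96 mm from the lid's centre, 11 mm over the lid's origin; y along the edge, -z from the hinge to the free end, +x the outer face. Home, the plate is upright, its outer face 6 mm outward of the hinge line, its free end 31 mm below it.
- fold4 (a joint): angle of clip4, rad: 0 = home (hard stop), pi/2 = level, 2 = open. Light hinge; unhooked, it springs up or hangs on the bead. In the last 5 mm at the free end the catch rides over the bead: 7 to 12 N near the free end, most 4 mm before home, then less; holds only from 1 mm before home, then reads within 0.06 of 0. Push in and down together: a level push drags flap and lid up and jams.
- tape: bystander, to be left alone: roll of packing tape lying flat, 96 mm across, 24 mm high; origin at the centre of its underside
- dropper: bystander, to be left alone: small amber bottle, 40 mm across, 85 mm high; origin at the centre of its underside
- reagent: bystander, to be left alone: amber reagent bottle, 76 mm across, 150 mm high; origin at the centre of its underside
- jar: bystander, to be left alone: screw-lid jar, 72 mm across, 85 mm high; origin at the centre of its underside
- carton: bystander, to be left alone: small closed carton 95 x 65 x 55 mm; origin at the centre of its underside
- squeeze: bystander, to be left alone: white plastic bottle, 62 mm across, 150 mm high; origin at the centre of its underside
- scoop: bystander, to be left alone: small steel scoop lying on the bench, about 180 mm long; origin at the centre of its underside (as it lies)

How it is judged:
By the outcome, as a careful person would: the job done as asked, in the order asked, and still so for the second after the job is handed in, with the robot touching nothing.
It also fails if it takes over 67 s, if anything falls off the work surface, if the arm or the gripper's body presses on something with over 40 N, if the wrist force passes 120 N, or if a joint passes its speed limit or range.

## Robot

A 7-joint arm with a two-finger parallel gripper is mounted at the origin on the work surface. World frame = base frame: x ahead of the robot, y to its left, z up, the work surface at z = 0. Lengths are in mm, angles in rad, forces in N, time in s.
With the tool pointing down it reaches from about 400 to 875 mm from the base axis. Payload 4.4 kg.
Tool frame: the origin (TCP) lies midway between the tips of the shut fingers; the grasp point (between the pads) lies 19 mm behind it; x points along the fingers, y is the direction in which the jaws open and shut, and the axes are right-handed (so a half turn about x gives the same grasp; the last joint's range is limited). The gripper opens to 85 mm and grips with 20 to 120 N. Pads are 22 mm wide; open, the fingers measure 114 mm over their backs; the gripper's body (76 mm by 85 mm) begins 54 mm behind the grasp point. The pads swing forward as they close: fully open they stand 13 mm farther back than shut.
Start: joints at [-1.375, 0.628, 0.038, 1.517, -0.027, 0.996, -0.02], TCP at [168.208, 627.873, 231.313] pointing down, gripper open.
Joint ranges: [-3.06, 3.06], [-0.37, 2.12], [-1.25, 1.32], [0.18, 2.47], [-1.1, 4.24], [0.23, 1.98], [-2.94, 2.94]. Speed limits (rad/s): [2.57, 2.57, 3.14, 3.14, 3.14, 3.14, 3.14].

## Interface

Orientations are given as [roll, pitch, yaw] about the fixed x, y, z axes, in that order (R = Rz(yaw) Ry(pitch) Rx(roll)).
In Python, from cell import ctrl gives the robot as it stands.
- The arm moves only by the tool arm_command, never from a script. Its argument "series" is a list of rows, each a list of 7 numbers: the opening, from 0 (shut) to 1 (fully open), then the shift along the world's x, y, z in cm, then the turn, a rotation vector about the world's x, y, z in degrees. In form: [[claw, x, y, z, rx, ry, rz], ...]. A call has 1 to 20 rows; each row shifts and turns the commanded pose from where the row before left it; what a row does not reach is not made up. A row lasts 1/12 s, in which the tool goes at most 41.7 mm and 7.16 degrees, less where a joint would pass 70% of its speed; a pose out of reach is approached as far as the arm can. A call with a gripper value outside its range is refused whole. The fingers move at their own pace and stop on an object; the grip force is fixed at half the most. Time passes only in rows, so rows that do not move let the fingers close. It gives the time, the measured TCP pose, the force and the opening at its end, in the units of the state.
- ctrl.read_state(): the state, without advancing time (a new reading comes with each control period).
- ctrl.get_image(name): name is "side" or "top"; returns the picture (480x640x3 uint8, blue, green, red); there is no depth.
- ctrl.calibration(name): a dict with "fovy" (degrees; the focal length in pixels is half the picture's height over the tangent of half this angle, whatever the lens; pixels are square), "cx", "cy" (the principal point, pixels), "cam_to_world" (4x4, takes a point from camera to world coordinates). Camera axes: x right, y up, looking along -z (the intrinsics and any distortion apply to the point x, -y, -z); pixel columns grow to the right and rows downward; lengths in mm; the calibration is good to about 2 mm. A picture is of the moment at which its call begins. calibration takes no time and is no camera call.
- ctrl.finish_job(): hands the job in, once; it reports no verdict.
Trained networks look in the newest picture that a camera, given by its name, has taken for a name from the list of things; names that differ only in an ending like _2 or _b are one class to them, and where a whole thing is asked for, a point or a joint stands for the part that bears it (a point fixed in the world has none). Each returns a list of dicts, best first, with "conf" (0 to 1); they miss things now and then, are a little off and sometimes report something else, mostly with a low value. They report only what shows in the picture. A call takes as long as a camera call.
- ctrl.spot_in(label, camera): "centre" ([x, y, z] in mm, in world coordinates, good to about 4 mm: the middle of the surface that is visible of it).
The state is a dict: "clock": time; "qpos": joint angles; "qd": joint speeds; "tau": joint torques, N m; "eef_pos": TCP position; "tool_rot": TCP orientation; "force": force on the tool from outside, world axes, zero at the start; "torque": the same for the moment, N m; "width": finger opening in mm.
Only numpy, scipy, OpenCV 4.12 (cv2) and the standard library are available. Lean on these libraries where they do the work, as an engineer would, in place of code of your own. Each camera call takes 0.05 s, during which the arm holds its last target.

## Working session

There is one attempt and no reset: what is moved stays moved. The work goes in short steps, Python scripts to look and compute and a tool call to move; the robot and the scene stay as the last step left them, time stands still between calls to the robot, and variables do not carry over. Pictures are saved under pics/ and viewed, and the job is handed in when it is done.

Besides the shell and the picture viewer there is one more tool, called after "Call:" as name(argument=value, ...) on one line, values as JSON. arm_command: Moves the arm, as the interface text tells. Its arguments: {"type":"object","properties":{"series":{"type":"array"}},"required":["series"]}

```bash
ls; mkdir -p pics
python3 - <<'E'
from cell import ctrl
import cv2,numpy as np
s=ctrl.read_state()
for k,v in s.items(): print(k,np.round(v,3))
for n in("side","top"):
    im=ctrl.get_image(n); cv2.imwrite(f"pics/{n}0.png",im)
    c=ctrl.calibration(n); print(n,{k:(np.round(v,3).tolist()) for k,v in c.items()})
    for l in ["box","lid","handle","clip1"]:
        print(l,[(np.round(d["centre"],1).tolist(),round(d["conf"],2)) for d in ctrl.spot_in(l,n)])
E
```

```text
pics
clock 0.0
qpos [-1.375  0.629  0.038  1.518 -0.027  0.996 -0.02 ]
qd [-0.001  0.     0.001  0.001  0.003 -0.    -0.   ]
tau [ 1.0000e-03 -5.6340e+01  1.2270e+00 -1.9345e+01  1.1000e-02  1.0000e-02
  0.0000e+00]
eef_pos [168.039 627.246 230.369]
tool_rot [-1.559  1.569 -1.821]
force [ 0.265  0.495 -0.743]
torque [0.036 0.005 0.016]
width 85.202
side {'fovy': 54.0, 'cx': 326.269, 'cy': 234.728, 'cam_to_world': [[0.793, 0.382, -0.475, 82.094], [-0.61, 0.504, -0.612, -627.621], [0.006, 0.775, 0.632, 745.001], [0.0, 0.0, 0.0, 1.0]]}
box [([562.7, -198.5, 55.2], 0.91), ([387.2, -7.8, 22.9], 0.41)]
lid [([521.3, 174.0, 19.0], 0.69), ([577.9, -433.0, 54.6], 0.49)]
handle [([520.7, 171.7, 17.6], 0.83)]
clip1 [([440.1, 176.0, 16.5], 0.68), ([609.8, 182.3, 19.4], 0.66), ([523.4, 292.5, 20.2], 0.51)]
top {'fovy': 47.554, 'cx': 320.386, 'cy': 239.658, 'cam_to_world': [[0.001, 0.986, -0.168, 401.588], [-1.0, 0.004, 0.019, 41.918], [0.019, 0.168, 0.986, 1269.104], [0.0, 0.0, 0.0, 1.0]]}
box [([566.0, -187.3, 50.7], 0.84)]
lid [([522.3, 180.2, 14.1], 0.55), ([521.0, 294.8, 21.0], 0.16)]
handle [([519.5, 187.3, 19.7], 0.76), ([533.8, 71.8, 14.9], 0.39)]
clip1 [([440.2, 181.3, 18.0], 0.85), ([609.6, 180.8, 25.8], 0.84), ([523.6, 297.7, 21.1], 0.77), ([528.8, 71.3, 17.0], 0.54)]
```

View pics/side0.png

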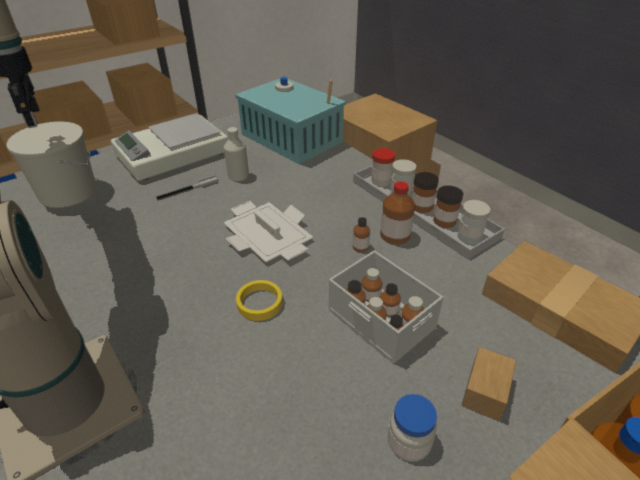

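View pics/top0.png

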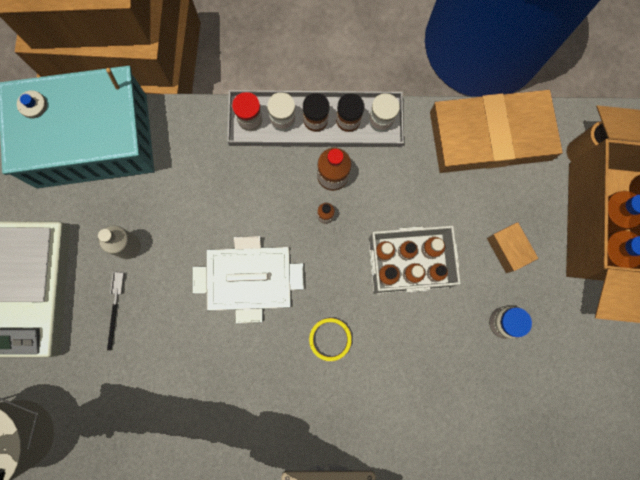

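Run:
```python
import cv2
t=cv2.imread("pics/top0.png"); s=cv2.imread("pics/side0.png")
cv2.imwrite("pics/c1.png",cv2.resize(t[215:305,360:470],None,fx=6,fy=6,interpolation=cv2.INTER_CUBIC))
cv2.imwrite("pics/c2.png",cv2.resize(t[230:330,185:310],None,fx=6,fy=6,interpolation=cv2.INTER_CUBIC))
cv2.imwrite("pics/c3.png",cv2.resize(s[250:360,320:450],None,fx=5,fy=5,interpolation=cv2.INTER_CUBIC))
cv2.imwrite("pics/c4.png",cv2.resize(s[195:270,215:320],None,fx=6,fy=6,interpolation=cv2.INTER_CUBIC))
```

```text
(no output)
```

View pics/c1.png

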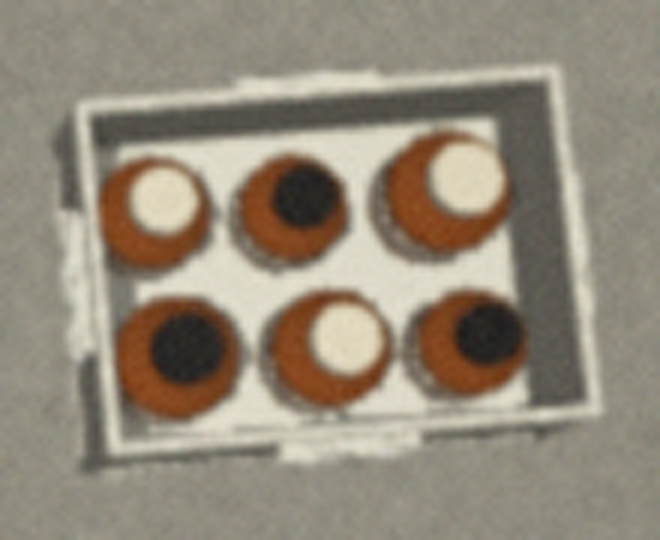

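View pics/c2.png

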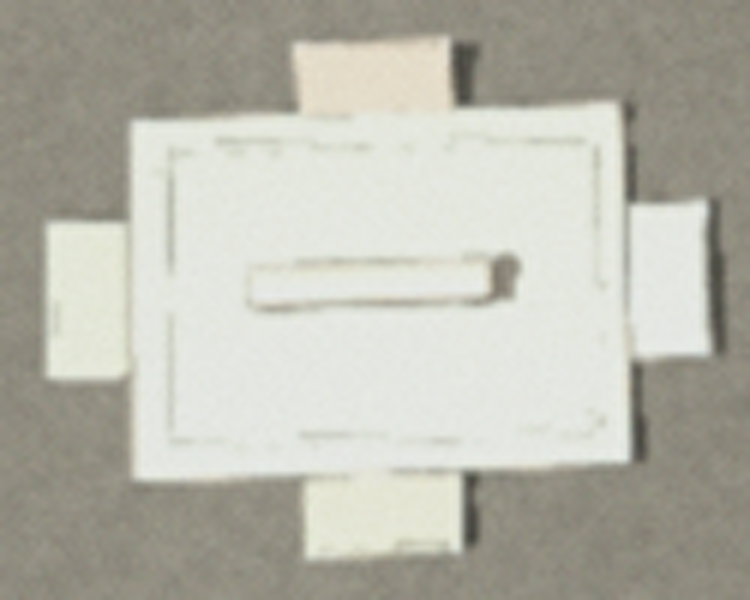

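View pics/c3.png

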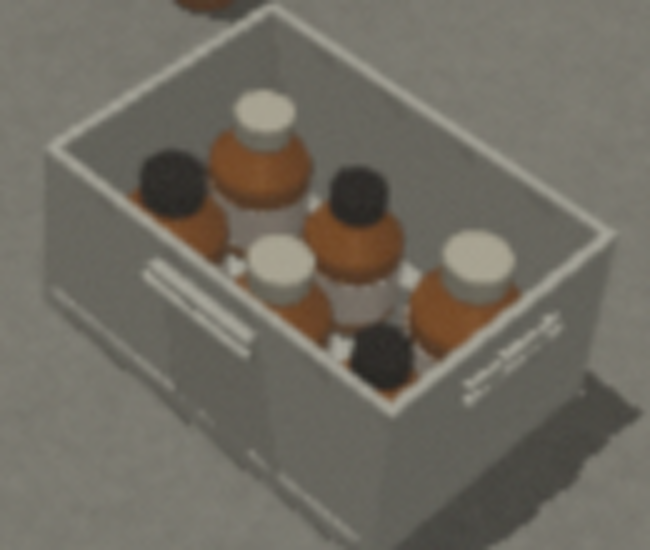

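View pics/c4.png

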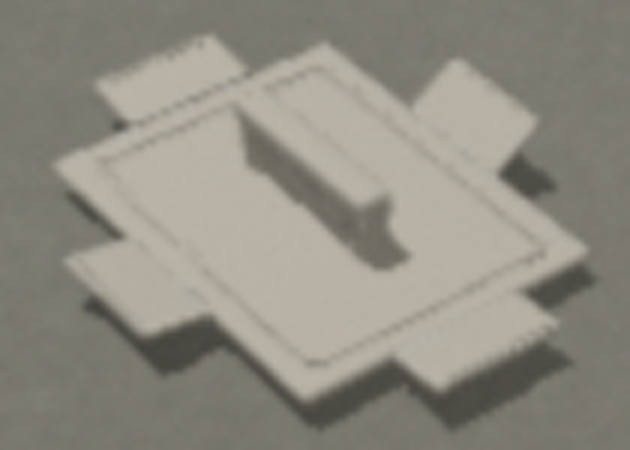

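```bash
cat > h.py <<'E'
from cell import ctrl
import cv2,numpy as np
from scipy.optimize import least_squares
from scipy.spatial.transform import Rotation as R
def proj(cam,P):
    c=ctrl.calibration(cam); M=np.linalg.inv(np.array(c["cam_to_world"]))
    P=np.atleast_2d(P); q=P@M[:3,:3].T+M[:3,3]
    f=240/np.tan(np.radians(c["fovy"]/2))
    return np.c_[c["cx"]+f*q[:,0]/-q[:,2], c["cy"]-f*q[:,1]/-q[:,2]]
def unp(cam,uv,z):
    c=ctrl.calibration(cam); M=np.array(c["cam_to_world"]); f=240/np.tan(np.radians(c["fovy"]/2))
    d=M[:3,:3]@np.array([(uv[0]-c["cx"])/f,-(uv[1]-c["cy"])/f,-1]); o=M[:3,3]
    return o+d*(z-o[2])/d[2]
def rect(p,hx,hy,z):
    L=np.array([[hx,hy],[hx,-hy],[-hx,-hy],[-hx,hy]]); c,s=np.cos(p[2]),np.sin(p[2])
    return np.c_[L@np.array([[c,s],[-s,c]])+p[:2],np.full(4,z)]
def cr(pts,off,s): return (np.array(pts,float)+.5)/s-.5+np.array(off)
def fit(obs,hx,hy,z,p0):
    # obs: list of (cam, 4x2) order +x+y,+x-y,-x-y,-x+y
    f=lambda p:np.concatenate([(proj(c,rect(p,hx,hy,z))-o).ravel() for c,o in obs])
    r=least_squares(f,p0); return r.x,f(r.x).reshape(-1,2)
def spots(l,n):
    ctrl.get_image(n)
    return [(np.round(d["centre"],1).tolist(),round(d["conf"],2)) for d in ctrl.spot_in(l,n)]
def st():
    s=ctrl.read_state(); Rm=R.from_euler('xyz',s["tool_rot"]).as_matrix()
    print("t",round(s["clock"],2),"tcp",np.round(s["eef_pos"],1),"F",np.round(s["force"],1),"T",np.round(s["torque"],2),"w",round(s["width"],1),"\nR",np.round(Rm,3).tolist(),"q",np.round(s["qpos"],2))
E
python3 - <<'E'
from h import *
bt=cr([(78,102),(558,65),(602,412),(115,455)],(360,215),6)
bs=cr([(272,5),(615,233),(392,410),(45,148)],(320,250),5)
lt=cr([(131,120),(621,102),(632,462),(134,480)],(185,230),6)
ls=cr([(325,42),(590,250),(308,395),(55,165)],(215,195),6)
for nm,o,a in (("box",[("top",bt),("side",bs)],(65,90,90)),("lid",[("top",lt),("side",ls)],(70,95,16))):
    for oo in ([o[0]],[o[1]],o):
        p,r=fit(oo,*a,[550,0,0]); print(nm,[c for c,_ in oo],np.round(p[:2],1),round(np.degrees(p[2]),2),np.round(r,1).tolist())
st()
E
```

```text
box ['top'] [ 564.6 -190.1] 4.97 [[-0.3, 0.0], [0.3, -0.3], [0.5, 0.2], [-0.4, 0.0]]
box ['side'] [ 566.3 -189.6] 4.86 [[-0.3, -0.8], [0.4, -0.1], [-0.0, 0.9], [-0.1, -0.4]]
box ['top', 'side'] [ 565.3 -190. ] 4.93 [[-0.3, -0.3], [0.3, -0.6], [0.4, -0.1], [-0.5, -0.4], [-0.6, -0.5], [0.2, 0.1], [-0.2, 1.3], [-0.4, -0.0]]
lid ['top'] [525.9 184.9] 2.34 [[-0.1, -0.4], [0.2, -0.3], [0.2, 0.2], [-0.3, 0.5]]
lid ['side'] [527.7 184.6] 2.48 [[0.2, -0.2], [0.5, -0.2], [-0.1, 0.4], [-0.6, -0.3]]
lid ['top', 'side'] [526.7 184.6] 2.41 [[-0.0, -0.6], [0.3, -0.7], [0.4, -0.2], [-0.2, 0.2], [-0.1, -0.1], [0.2, 0.0], [-0.6, 0.6], [-0.9, -0.2]]
t 0.5 tcp [168.2 627.8 231.3] F [ 0.1 -0.5  1.4] T [-0.03 -0.04 -0.03] w 85.3 
R [[-0.0, 0.259, 0.966], [-0.0, 0.966, -0.259], [-1.0, -0.0, -0.0]] q [-1.37  0.63  0.04  1.52 -0.03  1.   -0.02]
```

Call:
arm_command(series=[[1,2.24,-2.77,-0.5,0,0,-4.54],[1,2.24,-2.77,-0.5,0,0,-4.54],[1,2.24,-2.77,-0.5,0,0,-4.54],[1,2.24,-2.77,-0.5,0,0,-4.54],[1,2.24,-2.77,-0.5,0,0,-4.54],[1,2.24,-2.77,-0.5,0,0,-4.54],[1,2.24,-2.77,-0.5,0,0,-4.54],[1,2.24,-2.77,-0.5,0,0,-4.54],[1,2.24,-2.77,-0.5,0,0,-4.54],[1,2.24,-2.77,-0.5,0,0,-4.54],[1,2.24,-2.77,-0.5,0,0,-4.54],[1,2.24,-2.77,-0.5,0,0,-4.54],[1,2.24,-2.77,-0.5,0,0,-4.54],[1,2.24,-2.77,-0.5,0,0,-4.54],[1,2.24,-2.77,-0.5,0,0,-4.54],[1,2.24,-2.77,-0.5,0,0,-4.54],[1,0,0,0,0,0,0]])

```text
clock: 1.92
eef_pos: [531.6, 176.4, 151.3]
tool_rot: [0.733, 1.564, -0.81]
force: [-0.0, -1.3, 0.2]
width: 85.5
```

Run:
```python
from h import *
st()
```

```text
t 1.92 tcp [531.6 176.4 151.3] F [-0.  -1.3  0.2] T [-0.05  0.03  0.02] w 85.5 
R [[0.005, 1.0, 0.028], [-0.005, 0.028, -1.0], [-1.0, 0.005, 0.005]] q [-0.6   0.63  0.34  1.86 -0.3   0.7  -0.05]
```

Call:
arm_command(series=[[1,0,0,-2.5,0,0,0],[1,0,0,-2.5,0,0,0],[1,0,0,-2.0,0,0,0],[1,0,0,-1.0,0,0,0]])

```text
clock: 2.25
eef_pos: [525.3, 184.6, 69.2]
tool_rot: [-1.369, 1.568, -2.898]
force: [-0.1, -0.1, 0.2]
width: 85.6
```

Run:
```python
from h import *
st()
for c in("top","side"): 
    cv2.imwrite(f"pics/{c}1.png",ctrl.get_image(c))
st()
```

```text
t 2.25 tcp [525.3 184.6  69.2] F [-0.1 -0.1  0.2] T [-0.02 -0.   -0.01] w 85.6 
R [[-0.003, 0.999, 0.042], [-0.001, 0.042, -0.999], [-1.0, -0.003, 0.001]] q [-0.56  0.75  0.27  1.91 -0.36  0.53 -0.01]
t 2.35 tcp [525.4 184.5  69.9] F [ 0.4 -0.   0.2] T [-0.05 -0.01  0.01] w 85.1 
R [[-0.003, 0.999, 0.042], [-0.001, 0.042, -0.999], [-1.0, -0.003, 0.001]] q [-0.56  0.75  0.27  1.91 -0.36  0.53 -0.01]
```

View pics/side1.png

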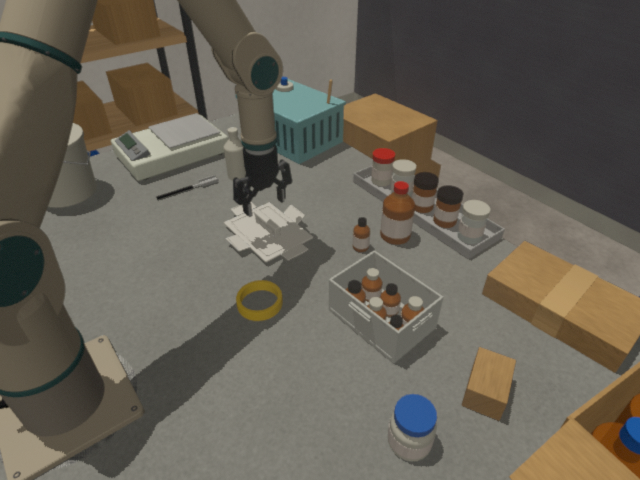

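The gripper stands open over the grip bar (~(265,215) px), centred; the box is at ~(385,300). Descending and gripping.

Call:
arm_command(series=[[1,0,0,-2.0,0,0,0],[1,0.1,0,-1.5,0,0,0],[1,0,0,-1.1,0,0,0],[1,0,0,0,0,0,0],[0.5,0,0,0,0,0,0],[0.3,0,0,0,0,0,0],[0.1,0,0,0,0,0,0],[0,0,0,0,0,0,0],[0,0,0,0,0,0,0],[0,0,0,0,0,0,0],[0,0,0,0,0,0,0]])

```text
clock: 3.27
eef_pos: [527.5, 184.8, 25.9]
tool_rot: [-3.139, 1.57, 1.614]
force: [-1.8, -0.2, 5.6]
width: 14.7
```

Run:
```python
from h import *
st()
```

```text
t 3.27 tcp [527.5 184.8  25.9] F [-1.8 -0.2  5.6] T [-0.03  0.35 -0.06] w 14.7 
R [[-0.0, 0.999, 0.041], [0.0, 0.041, -0.999], [-1.0, -0.0, -0.0]] q [-0.53  0.82  0.22  1.92 -0.39  0.44  0.02]
```

Call:
arm_command(series=[[0,0,0,0.3,0,0,0],[0,0,0,0.8,0,0,0],[0,0,0,1.2,0,0,0],[0,0,0,1.6,0,0,0],[0,0,0,1.6,0,0,0],[0,0,0,1.6,0,0,0],[0,0,0,1.6,0,0,0],[0,0,0,1.6,0,0,0],[0,0,0,1.6,0,0,0],[0,0,0,0.8,0,0,0],[0,0,0,0,0,0,0]])

```text
clock: 4.18
eef_pos: [528.8, 185.0, 154.6]
tool_rot: [1.907, 1.567, 0.378]
force: [0.2, 0.0, -3.9]
width: 14.4
```

Run:
```python
from h import *
st()
cv2.imwrite("pics/side2.png",ctrl.get_image("side"))
```

```text
t 4.18 tcp [528.8 185.  154.6] F [ 0.2  0.  -3.9] T [-0.03 -0.   -0.01] w 14.4 
R [[0.004, 0.999, 0.041], [0.002, 0.041, -0.999], [-1.0, 0.004, -0.001]] q [-0.61  0.62  0.34  1.86 -0.3   0.71 -0.05]
```

View pics/side2.png

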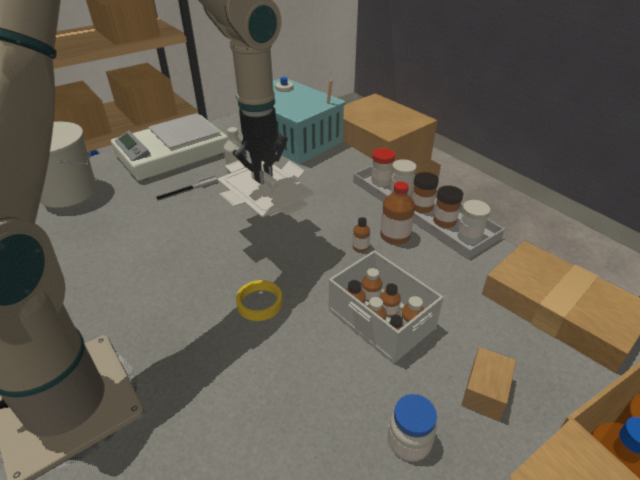

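The lid hangs level in the gripper at ~(265,190) px, weight ≈4 N. Carrying it to above the box.

Call:
arm_command(series=[[0,0.1,-0.8,0,0,0,0],[0,0.15,-1.6,0,0,0,0.1],[0,0.2,-2.2,0,0,0,0.15],[0,0.22,-2.2,0,0,0,0.15],[0,0.22,-2.2,0,0,0,0.15],[0,0.22,-2.2,0,0,0,0.15],[0,0.22,-2.2,0,0,0,0.15],[0,0.22,-2.2,0,0,0,0.15],[0,0.22,-2.2,0,0,0,0.15],[0,0.22,-2.2,0,0,0,0.15],[0,0.22,-2.2,0,0,0,0.15],[0,0.22,-2.2,0,0,0,0.15],[0,0.22,-2.2,0,0,0,0.15],[0,0.22,-2.2,0,0,0,0.15],[0,0.22,-2.2,0,0,0,0.15],[0,0.22,-2.2,0,0,0,0.15],[0,0.2,-2.2,0,0,0,0.15],[0,0.15,-1.5,0,0,0,0.1],[0,0.1,-0.6,0,0,0,0.1],[0,0,0,0,0,0,0]])

```text
clock: 5.9
eef_pos: [564.0, -192.9, 151.3]
tool_rot: [-1.209, 1.569, -2.698]
force: [-0.6, -0.0, -4.5]
width: 14.6
```

Call:
arm_command(series=[[0,0,0,0,0,0,0],[0,0,0,0,0,0,0]])

```text
clock: 6.07
eef_pos: [564.8, -188.3, 151.6]
tool_rot: [-2.596, 1.568, 2.204]
force: [0.7, 0.5, -4.3]
width: 14.7
```

Run:
```python
from h import *
st()
for c in("top","side"):
    cv2.imwrite(f"pics/{c}3.png",ctrl.get_image(c))
st()
t=cv2.imread("pics/top3.png"); s=cv2.imread("pics/side3.png")
cv2.imwrite("pics/d1.png",cv2.resize(t[205:315,350:480],None,fx=6,fy=5.4 and 6,interpolation=cv2.INTER_CUBIC)[:600])
cv2.imwrite("pics/d2.png",cv2.resize(s[210:360,300:470],None,fx=4,fy=4,interpolation=cv2.INTER_CUBIC))
```

```text
t 6.07 tcp [ 564.8 -188.3  151.6] F [ 0.7  0.5 -4.3] T [ 0.01 -0.01  0.  ] w 14.7 
R [[-0.001, 0.996, 0.087], [0.002, 0.087, -0.996], [-1.0, -0.001, -0.002]] q [ 0.1   0.66  0.27  1.76 -0.25  0.76  0.59]
t 6.17 tcp [ 565.2 -188.4  152. ] F [-0.4  0.2 -4.9] T [-0.01  0.01  0.01] w 14.6 
R [[-0.001, 0.996, 0.088], [0.001, 0.088, -0.996], [-1.0, -0.001, -0.001]] q [ 0.1   0.66  0.27  1.76 -0.25  0.76  0.59]
```

View pics/d1.png

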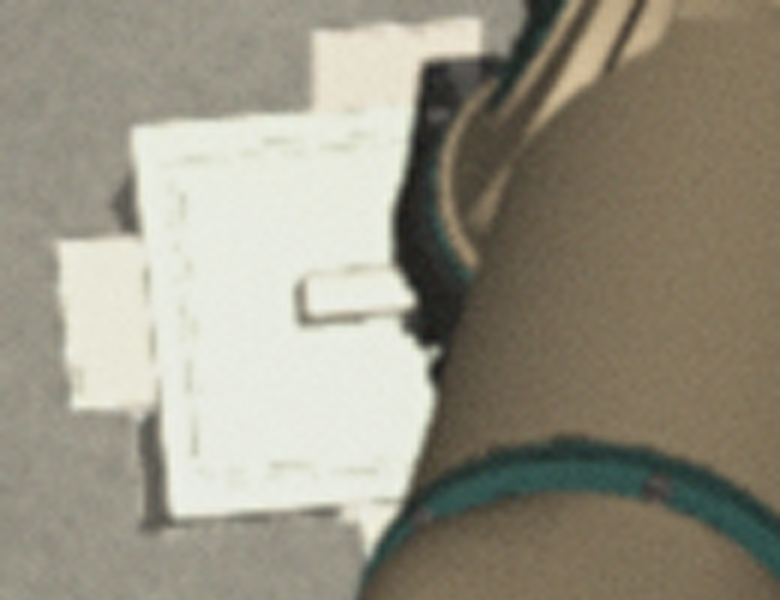

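View pics/d2.png

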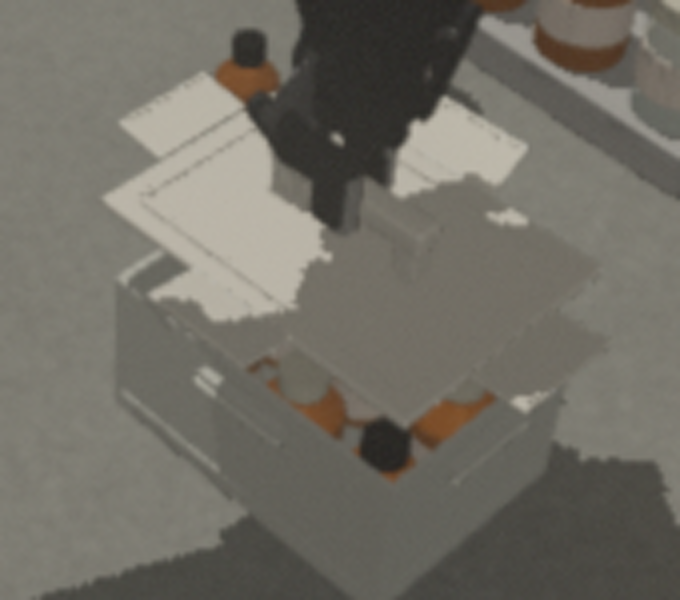

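Run:
```python
from h import *
for z in (140,142):
  t=cr([(132,127),(170,518)],(350,205),6); s=cr([(102,198),(405,415),(602,262)],(300,210),4)
  f=lambda p,w:np.concatenate([w[0]*(proj("top",rect(p,70,95,z))[[0,3]]-t).ravel(),w[1]*(proj("side",rect(p,70,95,z))[[3,2,1]]-s).ravel()])
  for w in((1,0),(0,1),(1,1)):
    r=least_squares(f,[565,-190,.08],args=(w,)); print(z,w,np.round(r.x[:2],1),round(np.degrees(r.x[2]),2),np.round(f(r.x,(1,1)),1))
```

```text
140 (1, 0) [ 563.7 -188. ] 4.62 [-0.  -0.5  0.   0.4 -1.6  0.7 -1.7  3.4 -0.4  2.5]
140 (0, 1) [ 569.1 -184.9] 5.35 [-1.9 -2.4 -1.  -1.6 -0.5 -0.8  0.3  0.7  0.2 -0.3]
140 (1, 1) [ 567.2 -186.3] 5.76 [-1.4 -1.2 -0.1 -0.4 -1.   0.3  0.5  1.7  0.1  0.3]
142 (1, 0) [ 563.4 -187.8] 4.61 [-0.  -0.5  0.   0.5 -1.8 -0.1 -1.8  2.6 -0.5  1.7]
142 (0, 1) [ 567.6 -186.2] 5.34 [-1.2 -1.9 -0.3 -1.  -0.7 -0.9  0.3  0.8  0.4 -0.3]
142 (1, 1) [ 566.3 -186.9] 5.61 [-1.  -1.   0.3 -0.2 -1.1 -0.2  0.3  1.4  0.2 -0. ]
```

Call:
arm_command(series=[[0,0.1,-0.16,-1.0,0,0,0],[0,0,0,-1.0,0,0,0],[0,0,0,-0.8,0,0,0],[0,0,0,-0.3,0,0,0],[0,0,0,0,0,0,0],[0,0,0,0,0,0,0]])

```text
clock: 6.67
eef_pos: [566.0, -191.9, 120.8]
tool_rot: [-1.884, 1.57, 2.914]
force: [0.2, 0.2, -4.7]
width: 14.5
```

Run:
```python
from h import *
st()
for c in("top","side"):
    cv2.imwrite(f"pics/{c}4.png",ctrl.get_image(c))
st()
t=cv2.imread("pics/top4.png"); s=cv2.imread("pics/side4.png")
cv2.imwrite("pics/e1.png",cv2.resize(t[210:310,350:460],None,fx=6,fy=6,interpolation=cv2.INTER_CUBIC)[:600])
cv2.imwrite("pics/e2.png",cv2.resize(s[230:350,310:460],None,fx=5,fy=5,interpolation=cv2.INTER_CUBIC))
```

```text
t 6.67 tcp [ 566.  -191.9  120.8] F [ 0.2  0.2 -4.7] T [-0.04 -0.04  0.02] w 14.5 
R [[-0.001, 0.996, 0.085], [0.0, 0.085, -0.996], [-1.0, -0.001, -0.0]] q [ 0.12  0.71  0.26  1.77 -0.26  0.7   0.61]
t 6.77 tcp [ 566.5 -192.1  121.6] F [-0.1 -0.4 -4.7] T [ 0.   -0.04 -0.06] w 15.1 
R [[0.001, 0.996, 0.085], [-0.0, 0.085, -0.996], [-1.0, 0.001, 0.0]] q [ 0.12  0.71  0.26  1.77 -0.26  0.7   0.61]
```

View pics/e1.png

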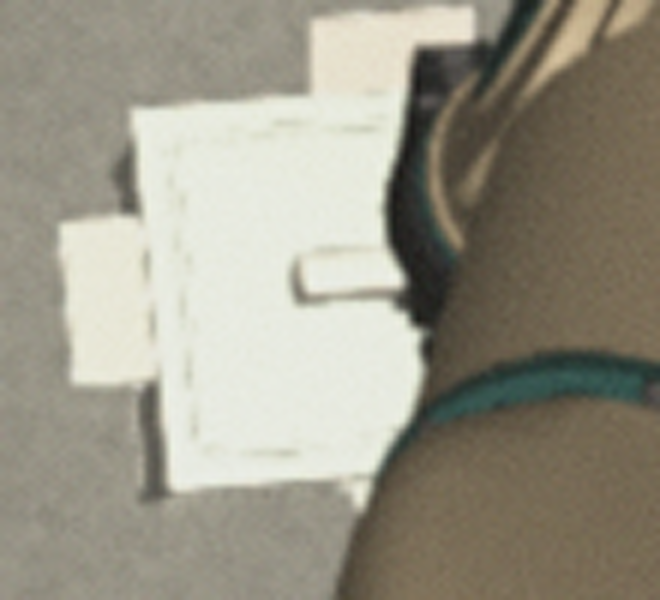

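View pics/e2.png

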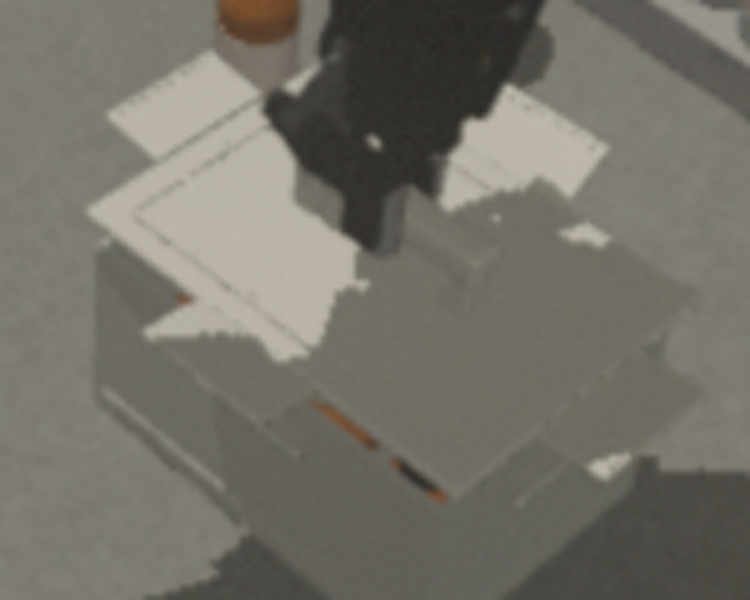

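Run:
```python
from h import *
for z in (110,111.7):
  t=cr([(132,110),(168,490)],(350,210),6); s=cr([(87,210),(452,495),(700,290)],(310,230),5)
  f=lambda p,w:np.concatenate([w[0]*(proj("top",rect(p,70,95,z))[[0,3]]-t).ravel(),w[1]*(proj("side",rect(p,70,95,z))[[3,2,1]]-s).ravel()])
  for w in((1,0),(0,1),(1,1)):
    r=least_squares(f,[565,-190,.08],args=(w,)); print(z,w,np.round(r.x[:2],1),round(np.degrees(r.x[2]),2),np.round(f(r.x,(1,1)),1))
```

```text
110 (1, 0) [ 564.8 -191.2] 4.48 [-0.  -0.5  0.   0.5 -2.   0.2 -1.   0.7 -0.9  2.3]
110 (0, 1) [ 568.4 -190.6] 4.86 [-0.6 -1.9 -0.1 -0.9 -0.9 -0.4  0.7 -0.6  0.1  1. ]
110 (1, 1) [ 567.2 -190.9] 5.2 [-0.6 -1.1  0.3 -0.1 -1.3  0.1  0.8 -0.2 -0.2  1.1]
111.7 (1, 0) [ 564.6 -191. ] 4.48 [-0.  -0.6  0.   0.6 -2.2 -0.4 -1.   0.  -1.   1.7]
111.7 (0, 1) [ 567.2 -191.6] 4.85 [ 0.  -1.5  0.5 -0.4 -1.  -0.5  0.7 -0.6  0.2  1. ]
111.7 (1, 1) [ 566.5 -191.4] 5.09 [-0.2 -1.   0.6  0.1 -1.4 -0.3  0.6 -0.4 -0.1  0.9]
```

Call:
arm_command(series=[[0,-0.05,0.17,-0.3,0,0,0],[0,0,0,-0.3,0,0,0],[0,0,0,-0.2,0,0,0],[0,0,0,0,0,0,0]])

```text
clock: 7.1
eef_pos: [565.3, -190.0, 112.8]
tool_rot: [-2.1, 1.57, 2.698]
force: [-0.1, -0.1, -4.2]
width: 14.9
```

Run:
```python
from h import *
st()
```

```text
t 7.1 tcp [ 565.3 -190.   112.8] F [-0.1 -0.1 -4.2] T [-0.01  0.07  0.04] w 14.9 
R [[-0.001, 0.996, 0.086], [0.0, 0.086, -0.996], [-1.0, -0.001, -0.0]] q [ 0.12  0.72  0.25  1.78 -0.27  0.68  0.61]
```

Call:
arm_command(series=[[0,0,0,-0.15,0,0,0],[0,0,0,-0.15,0,0,0],[0,0,0,0,0,0,0]])

```text
clock: 7.35
eef_pos: [565.6, -190.2, 110.0]
tool_rot: [-2.029, 1.57, 2.769]
force: [-0.9, 0.4, -5.2]
width: 14.6
```

Call:
arm_command(series=[[0,0,0,-0.1,0,0,0],[0,0,0,-0.1,0,0,0],[0,0,0,0,0,0,0]])

```text
clock: 7.6
eef_pos: [565.6, -190.2, 108.1]
tool_rot: [-2.009, 1.57, 2.789]
force: [0.6, 0.3, -4.5]
width: 14.9
```

Call:
arm_command(series=[[0,0,0,-0.1,0,0,0],[0,0,0,-0.1,0,0,0],[0,0,0,0,0,0,0]])

```text
clock: 7.85
eef_pos: [565.4, -190.3, 106.1]
tool_rot: [-1.882, 1.57, 2.916]
force: [-0.2, -0.1, -5.0]
width: 14.7
```

Call:
arm_command(series=[[0,0,0,-0.1,0,0,0],[0,0,0,0,0,0,0]])

```text
clock: 8.02
eef_pos: [565.5, -190.3, 106.0]
tool_rot: [-2.784, 1.57, 2.014]
force: [-1.9, 0.5, 1.4]
width: 14.9
```

Call:
arm_command(series=[[0.3,0,0,0,0,0,0],[0.6,0,0,0,0,0,0],[0.6,0,0,0,0,0,0],[0.6,0,0,0,0,0,0],[0.6,0,0,0.5,0,0,0],[0.6,0,0,2.0,0,0,0],[0.6,0,0,3.5,0,0,0],[0.3,0,0,3.5,0,0,0],[0,0,0,0,0,0,0]])

```text
clock: 8.77
eef_pos: [569.8, -192.3, 207.3]
tool_rot: [1.162, 1.558, -0.323]
force: [1.2, -0.3, 0.7]
width: 27.7
```

Run:
```python
from h import *
st()
for c in("top","side"):
    cv2.imwrite(f"pics/{c}5.png",ctrl.get_image(c))
t=cv2.imread("pics/top5.png"); s=cv2.imread("pics/side5.png")
cv2.imwrite("pics/f1.png",cv2.resize(t[210:310,350:460],None,fx=6,fy=6,interpolation=cv2.INTER_CUBIC)[:600])
cv2.imwrite("pics/f2.png",cv2.resize(s[230:350,310:460],None,fx=5,fy=5,interpolation=cv2.INTER_CUBIC))
```

```text
t 8.77 tcp [ 569.8 -192.3  207.3] F [ 1.2 -0.3  0.7] T [-0.06 -0.09 -0.02] w 27.7 
R [[0.012, 0.996, 0.085], [-0.004, 0.085, -0.996], [-1.0, 0.012, 0.005]] q [ 0.09  0.6   0.3   1.7  -0.22  0.86  0.57]
```

View pics/f1.png

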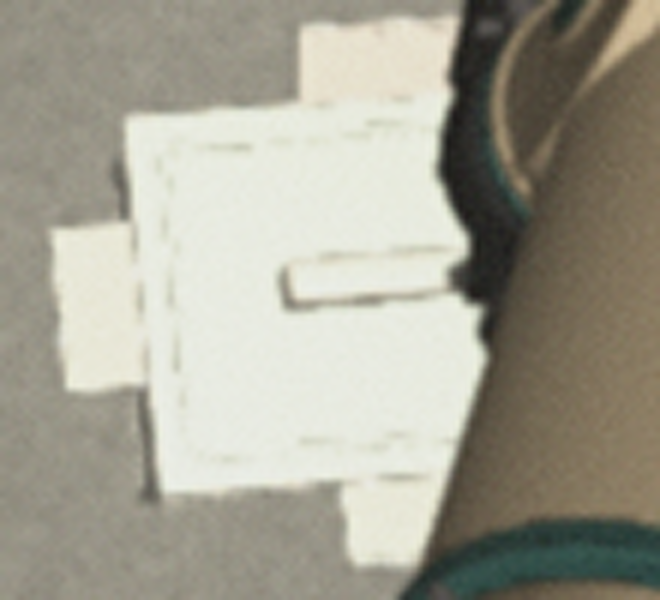

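View pics/f2.png

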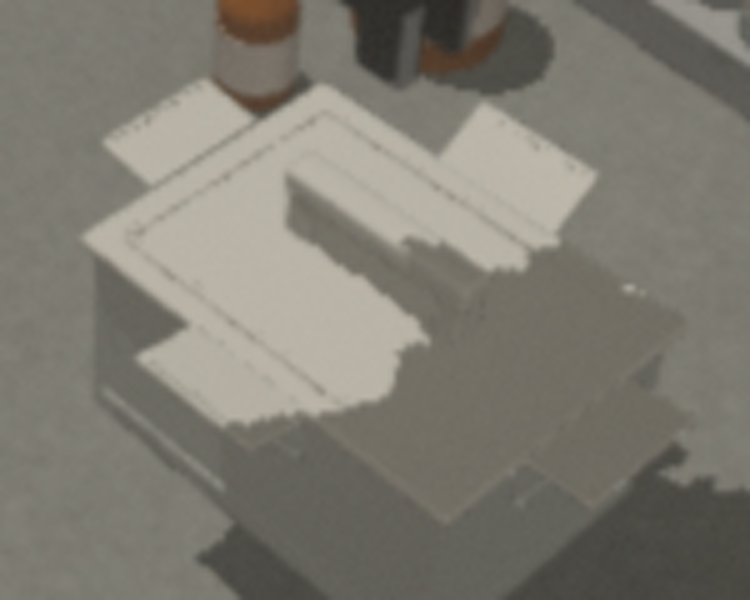

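Call:
arm_command(series=[[0,0.2,-2.5,-0.5,0,0,0],[0,0.25,-3.0,-1.0,0,0,0],[0,0.25,-3.0,-1.5,0,0,0],[0,0.2,-3.0,-2.0,0,0,0],[0,0.1,-1.5,-2.0,0,0,0],[0,0,0,-0.5,0,0,0],[0,0,0,0,0,0,0],[0,0,0,0,0,0,0]])

```text
clock: 9.53
eef_pos: [575.5, -318.4, 124.4]
tool_rot: [-2.648, 1.568, 2.151]
force: [0.5, 0.2, -0.7]
width: 0.4
```

Run:
```python
from h import *
st()
for c in("top","side"):
    cv2.imwrite(f"pics/{c}6.png",ctrl.get_image(c))
for l in ("carton","jar","dropper"): print(l,spots(l,"top"))
st()
t=cv2.imread("pics/top6.png"); s=cv2.imread("pics/side6.png")
cv2.imwrite("pics/g2.png",cv2.resize(s[200:370,300:520],None,fx=3.5,fy=3.5,interpolation=cv2.INTER_CUBIC))
cv2.imwrite("pics/g1.png",cv2.resize(t[205:315,355:465],None,fx=5,fy=5,interpolation=cv2.INTER_CUBIC))
```

```text
t 9.53 tcp [ 575.5 -318.4  124.4] F [ 0.5  0.2 -0.7] T [-0.   -0.04 -0.01] w 0.4 
R [[-0.002, 0.996, 0.086], [0.002, 0.086, -0.996], [-1.0, -0.001, -0.003]] q [ 0.32  0.78  0.26  1.59 -0.25  0.81  0.76]
carton []
jar [([761.6, -13.0, 104.6], 0.15)]
dropper [([669.0, 10.0, 57.8], 0.73), ([475.7, -200.4, 102.5], 0.71)]
t 9.93 tcp [ 576.1 -319.8  126. ] F [-0.1  0.5  0.1] T [ 0.02 -0.03  0.04] w -0.3 
R [[0.001, 0.996, 0.086], [-0.0, 0.086, -0.996], [-1.0, 0.001, 0.0]] q [ 0.32  0.77  0.26  1.59 -0.25  0.81  0.76]
```

View pics/g2.png

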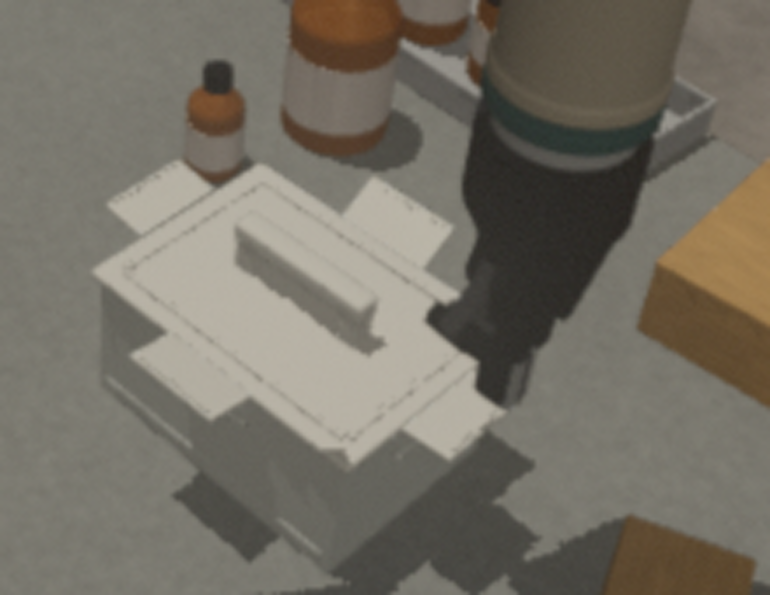

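View pics/g1.png

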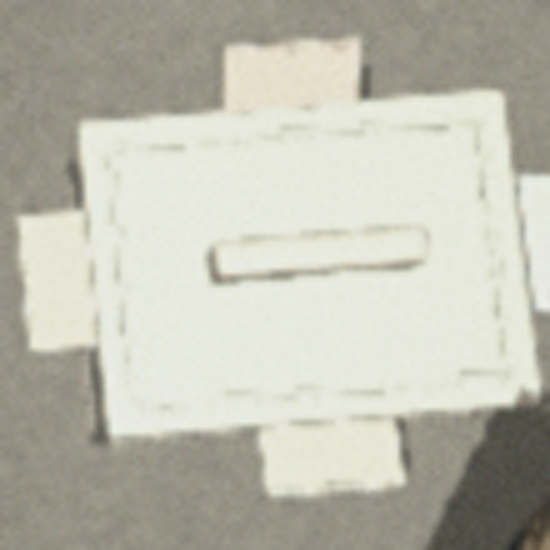

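Run:
```python
from h import *
o=[("top",cr([(80,124),(502,90),(541,400),(110,437)],(355,205),5)),("side",cr([(262,163),(477,358),(350,463),(95,270)],(300,200),3.5))]
for oo in ([o[0]],[o[1]],o):
    p,r=fit(oo,70,95,96,[565,-190,0]); print(np.round(p[:2],1),round(np.degrees(p[2]),2),np.round(r,1).tolist())
```

```text
[ 565.  -189.6] 4.88 [[-0.7, -0.6], [0.4, -0.6], [0.6, 0.6], [-0.3, 0.5]]
[ 561.1 -189.9] 3.24 [[-0.9, 0.2], [9.6, -5.4], [-5.0, 3.2], [-3.5, -0.3]]
[ 563.1 -189.4] 4.07 [[-0.4, -0.4], [0.8, 0.8], [0.2, 2.1], [-0.9, 0.7], [-1.2, -0.2], [10.1, -6.7], [-3.4, 2.4], [-3.0, -0.2]]
```

The lid sits square on the rim (all four flaps open and visible; lid centre ≈(565,−190), yaw 4.9°, same as the box). The shut fingers stand over the −y flap at ~(500,390) in the crop. Folding it, first the easy part.

Call:
arm_command(series=[[0,0,0,-0.7,0,0,0],[0,0,0,-0.7,0,0,0],[0,0,0,-0.7,0,0,0],[0,0,0,-0.7,0,0,0],[0,0,0,-0.7,0,0,0]])

```text
clock: 10.35
eef_pos: [575.4, -320.4, 89.2]
tool_rot: [-1.458, 1.57, -2.943]
force: [0.1, 0.4, 1.1]
width: -0.1
```

Call:
arm_command(series=[[0,0,0.1,-0.5,0,0,0],[0,0,0.1,-0.5,0,0,0],[0,-0.01,0.17,-0.3,0,0,0],[0,-0.02,0.17,-0.3,0,0,0],[0,-0.01,0.17,-0.3,0,0,0]])

```text
clock: 10.77
eef_pos: [575.3, -313.1, 71.2]
tool_rot: [0.348, 1.571, -1.137]
force: [-0.9, -1.1, 0.9]
width: 0.0
```

```bash
cat >> h.py <<'E'
C=np.array([565.2,-190.0]); YAW=np.radians(4.9)
def flap(k,half):
    s=ctrl.read_state(); p=s["eef_pos"]; a=YAW+{1:0,2:np.pi/2,3:np.pi,4:-np.pi/2}[k]
    e=np.array([np.cos(a),np.sin(a)]); t=np.array([-e[1],e[0]]); d=np.array(p[:2])-C
    L={1:71,3:71,2:96,4:96}[k]; F=np.array(s["force"])
    o=d@e-half-L; z=p[2]-91; r=np.sqrt(max(o*o+z*z-36,0)); th=np.arctan2(o,-z)-np.arctan2(6,r)
    print(f"t {s['clock']:.2f} corner out {o:.1f} z {z:.1f} lat {d@t:.1f} r {r:.1f} theta {th:.3f} | Fout {F[:2]@e:.1f} Flat {F[:2]@t:.1f} Fz {F[2]:.1f} |F| {np.linalg.norm(F):.1f}")
E
python3 -c "
from h import *
flap(4,11); cv2.imwrite('pics/side7.png',cv2.resize(ctrl.get_image('side')[200:370,300:520],None,fx=3.5,fy=3.5))"
```

```text
t 10.77 corner out 16.5 z -19.8 lat -0.5 r 25.1 theta 0.461 | Fout 1.0 Flat -1.0 Fz 0.9 |F| 1.7
```

View pics/side7.png

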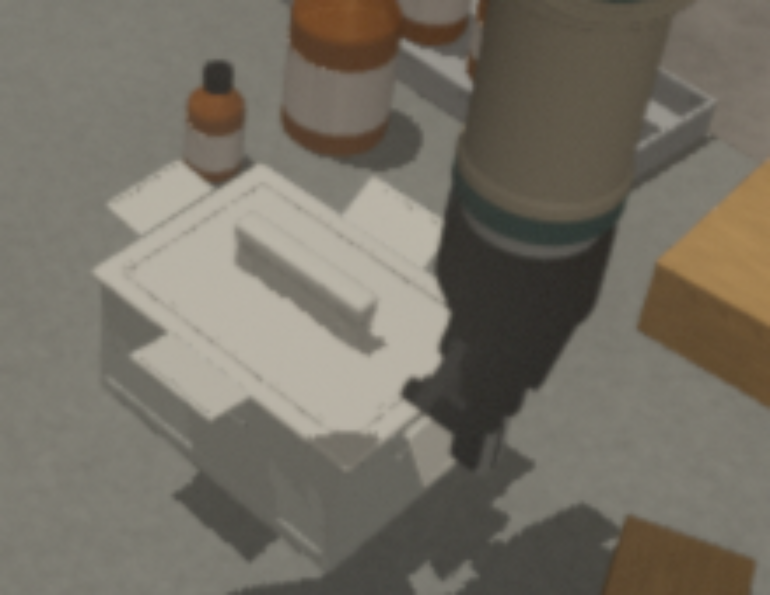

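The flap is folding under the fingertips (~(435,450) in the crop), with the lid undisturbed. Continuing in smaller steps.

Call:
arm_command(series=[[0,-0.01,0.15,-0.1,0,0,0],[0,-0.02,0.15,-0.1,0,0,0],[0,-0.01,0.1,-0.1,0,0,0],[0,0,0,0,0,0,0]])

```text
clock: 11.15
eef_pos: [574.9, -308.9, 68.3]
tool_rot: [1.705, 1.571, 0.22]
force: [0.0, -1.3, 0.2]
width: -0.0
```

```bash
python3 -c "
from h import *
flap(4,11)"
```

```text
t 11.15 corner out 12.3 z -22.7 lat -0.4 r 25.2 theta 0.263 | Fout 1.3 Flat -0.1 Fz 0.2 |F| 1.3
```

Call:
arm_command(series=[[0,-0.01,0.1,-0.06,0,0,0],[0,0,0,0,0,0,0]])

```text
clock: 11.32
eef_pos: [574.9, -308.0, 67.7]
tool_rot: [2.086, 1.571, 0.601]
force: [0.9, -1.6, -0.7]
width: -0.2
```

```bash
python3 -c "
from h import *
flap(4,11)"
```

```text
t 11.32 corner out 11.4 z -23.3 lat -0.5 r 25.2 theta 0.221 | Fout 1.7 Flat 0.7 Fz -0.7 |F| 1.9
```

Call:
arm_command(series=[[0,-0.01,0.1,-0.06,0,0,0],[0,0,0,0,0,0,0]])

```text
clock: 11.48
eef_pos: [574.8, -307.0, 67.1]
tool_rot: [1.832, 1.571, 0.347]
force: [0.4, -1.5, 0.2]
width: -0.1
```

```bash
python3 -c "
from h import *
flap(4,11)"
```

```text
t 11.48 corner out 10.4 z -23.9 lat -0.4 r 25.3 theta 0.178 | Fout 1.5 Flat 0.2 Fz 0.2 |F| 1.6
```

Call:
arm_command(series=[[0,-0.01,0.1,-0.08,0,0,0],[0,0,0,0,0,0,0]])

```text
clock: 11.65
eef_pos: [574.8, -306.7, 66.6]
tool_rot: [0.526, 1.57, -0.959]
force: [1.3, -2.4, 1.7]
width: 0.1
```

Call:
arm_command(series=[[0,-0.01,0.1,-0.08,0,0,0],[0,0,0,0,0,0,0]])

```text
clock: 11.82
eef_pos: [574.8, -306.4, 66.1]
tool_rot: [0.501, 1.568, -0.984]
force: [-0.2, -3.8, 3.7]
width: -0.2
```

```bash
python3 -c "
from h import *
flap(4,11)"
```

```text
t 11.82 corner out 9.8 z -24.9 lat -0.3 r 26.1 theta 0.149 | Fout 3.8 Flat -0.5 Fz 3.7 |F| 5.3
```

Call:
arm_command(series=[[0,-0.01,0.08,-0.08,0,0,0],[0,0,0,0,0,0,0]])

```text
clock: 11.98
eef_pos: [574.9, -306.1, 65.4]
tool_rot: [0.497, 1.568, -0.989]
force: [-0.7, -4.3, 4.6]
width: -0.2
```

```bash
python3 -c "
from h import *
flap(4,11)"
```

```text
t 11.98 corner out 9.5 z -25.6 lat -0.3 r 26.6 theta 0.133 | Fout 4.2 Flat -1.0 Fz 4.6 |F| 6.3
```

Call:
arm_command(series=[[0,-0.01,0.1,-0.05,0,0,0],[0,0,0,0,0,0,0]])

```text
clock: 12.15
eef_pos: [574.9, -305.8, 65.2]
tool_rot: [0.477, 1.566, -1.009]
force: [-0.1, -5.6, 4.0]
width: -0.3
```

Call:
arm_command(series=[[0,-0.01,0.1,-0.05,0,0,0],[0,0,0,0,0,0,0]])

```text
clock: 12.32
eef_pos: [574.9, -305.3, 64.9]
tool_rot: [0.457, 1.565, -1.029]
force: [-0.3, -6.7, 5.6]
width: 0.3
```

```bash
python3 -c "
from h import *
flap(4,11)"
```

```text
t 12.32 corner out 8.7 z -26.1 lat -0.2 r 26.8 theta 0.103 | Fout 6.7 Flat -0.9 Fz 5.6 |F| 8.8
```

Call:
arm_command(series=[[0,-0.01,0.1,-0.05,0,0,0],[0,0,0,0,0,0,0]])

```text
clock: 12.48
eef_pos: [574.8, -304.6, 64.5]
tool_rot: [0.447, 1.565, -1.039]
force: [0.1, -8.1, 4.5]
width: -0.0
```

```bash
python3 -c "
from h import *
flap(4,11)"
```

```text
t 12.48 corner out 8.0 z -26.5 lat -0.2 r 27.1 theta 0.075 | Fout 8.1 Flat -0.6 Fz 4.5 |F| 9.3
```

Call:
arm_command(series=[[0,-0.01,0.1,-0.04,0,0,0],[0,0,0,0,0,0,0]])

```text
clock: 12.65
eef_pos: [574.5, -301.8, 63.4]
tool_rot: [0.543, 1.568, -0.942]
force: [-0.3, -5.9, 3.9]
width: -0.0
```

Call:
arm_command(series=[[0,-0.01,0.1,-0.04,0,0,0],[0,0,0,0,0,0,0]])

```text
clock: 12.82
eef_pos: [574.5, -301.9, 63.3]
tool_rot: [0.45, 1.566, -1.036]
force: [-0.2, -7.4, 5.2]
width: -0.1
```

```bash
python3 -c "
from h import *
flap(4,11)"
```

```text
t 12.82 corner out 5.2 z -27.7 lat -0.3 r 27.6 theta -0.027 | Fout 7.4 Flat -0.8 Fz 5.2 |F| 9.1
```

Call:
arm_command(series=[[0,-0.01,0.1,-0.03,0,0,0],[0,0,0,0,0,0,0]])

```text
clock: 12.98
eef_pos: [574.5, -301.8, 63.2]
tool_rot: [0.422, 1.565, -1.064]
force: [0.1, -8.6, 5.1]
width: -0.5
```

```bash
python3 -c "
from h import *
flap(4,11)"
```

```text
t 12.98 corner out 5.2 z -27.8 lat -0.3 r 27.6 theta -0.028 | Fout 8.6 Flat -0.7 Fz 5.1 |F| 10.0
```

Call:
arm_command(series=[[0,-0.02,0.2,-0.05,0,0,0],[0,-0.02,0.2,-0.05,0,0,0],[0,0,0,0,0,0,0]])

```text
clock: 13.23
eef_pos: [574.6, -301.8, 63.2]
tool_rot: [0.38, 1.558, -1.108]
force: [0.2, -14.1, 6.2]
width: -0.1
```

```bash
python3 -c "
from h import *
flap(4,11)"
```

```text
t 13.23 corner out 5.2 z -27.8 lat -0.2 r 27.6 theta -0.028 | Fout 14.0 Flat -1.0 Fz 6.2 |F| 15.4
```

Call:
arm_command(series=[[0,0.05,-0.8,0,0,0,0],[0,0.1,-1.2,0,0,0,0],[0,0.1,-1.5,0.2,0,0,0],[0,0,-0.5,2,0,0,0],[0,0,0,3,0,0,0],[0,0,0,3,0,0,-6],[0,1.5,2.0,1,0,0,-7],[0,2.0,3.0,0,0,0,-7],[0,2.0,3.0,0,0,0,-7],[0,2.0,3.0,0,0,0,-7],[0,1.5,3.0,0,0,0,-7],[0,0.3,1.3,0,0,0,-7],[0,0,0,0,0,0,-7],[0,0,0,0,0,0,-7],[0,0,0,0,0,0,-7],[0,0,0,0,0,0,-7],[0,0,0,0,0,0,-7],[0,0,0,0,0,0,-7],[0,0,0,0,0,0,0]])

```text
clock: 14.82
eef_pos: [668.3, -179.4, 151.4]
tool_rot: [-0.769, 1.567, 2.457]
force: [-0.3, -0.1, -0.2]
width: 0.2
```

```bash
python3 -c "
from h import *
st();flap(1,10.2); cv2.imwrite('pics/side8.png',cv2.resize(ctrl.get_image('side')[180:370,300:520],None,fx=3,fy=3)); st();flap(1,10.2)
"
```

```text
t 14.82 tcp [ 668.3 -179.4  151.4] F [-0.3 -0.1 -0.2] T [ 0.05 -0.03 -0.04] w 0.2 
R [[-0.003, 0.084, -0.996], [0.003, -0.996, -0.084], [-1.0, -0.003, 0.003]] q [-0.14  0.88  0.71  1.47 -0.63  1.03 -0.77]
t 14.82 corner out 22.4 z 60.4 lat 1.8 r 64.1 theta 2.692 | Fout -0.3 Flat -0.1 Fz -0.2 |F| 0.4
t 14.87 tcp [ 668.4 -179.7  151.6] F [-0.5  0.3 -0.2] T [ 0.01 -0.04  0.03] w -0.3 
R [[-0.003, 0.089, -0.996], [0.002, -0.996, -0.089], [-1.0, -0.002, 0.003]] q [-0.14  0.88  0.71  1.47 -0.63  1.03 -0.76]
t 14.87 corner out 22.5 z 60.6 lat 1.5 r 64.3 theta 2.693 | Fout -0.5 Flat 0.3 Fz -0.2 |F| 0.6
```

View pics/side8.png

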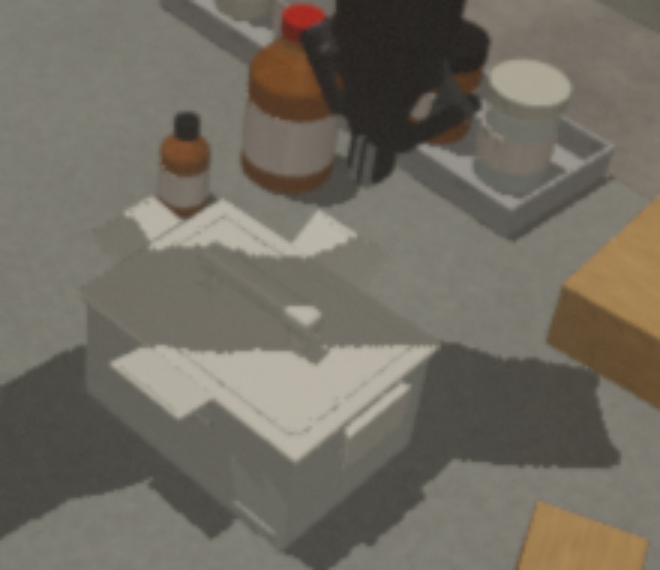

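−y flap is shut and staying home (crop ~(375,425)). Now the +x flap.

Call:
arm_command(series=[[0,0.1,0,-1.0,0,0,0],[0,0,0,-1.0,0,0,0],[0,0,0,-1.0,0,0,0],[0,0,0,-1.0,0,0,0],[0,0,0,-0.7,0,0,0],[0,0,0,-0.7,0,0,0],[0,0,0,-0.6,0,0,0],[0,-0.1,0,-0.5,0,0,0],[0,-0.1,0,-0.5,0,0,0],[0,0,0,0,0,0,0]])

```text
clock: 15.7
eef_pos: [666.9, -180.9, 81.6]
tool_rot: [-0.459, 1.568, 2.769]
force: [-0.1, 0.3, -0.2]
width: -0.3
```

```bash
python3 -c "
from h import *
flap(1,10.2)
"
```

```text
t 15.70 corner out 20.9 z -9.4 lat 0.3 r 22.1 theta 0.881 | Fout -0.1 Flat 0.3 Fz -0.2 |F| 0.4
```

Call:
arm_command(series=[[0,-0.17,-0.01,-0.3,0,0,0],[0,-0.17,-0.02,-0.3,0,0,0],[0,-0.17,-0.01,-0.3,0,0,0],[0,0,0,0,0,0,0]])

```text
clock: 16.03
eef_pos: [661.8, -181.8, 73.4]
tool_rot: [-0.267, 1.569, 2.96]
force: [0.1, -0.1, 0.1]
width: -0.2
```

```bash
python3 -c "
from h import *
flap(1,10.2)
"
```

```text
t 16.03 corner out 15.7 z -17.6 lat -0.1 r 22.8 theta 0.472 | Fout 0.0 Flat -0.1 Fz 0.1 |F| 0.1
```

```bash
python3 -c "
from h import *
a=ctrl.get_image('side')[200:340,320:470];b=ctrl.get_image('top')[205:315,355:465]
cv2.imwrite('pics/j.png',np.hstack([cv2.resize(a,(450,420)),cv2.resize(b,(340,420))]))
"
```

```text
(no output)
```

View pics/j.png

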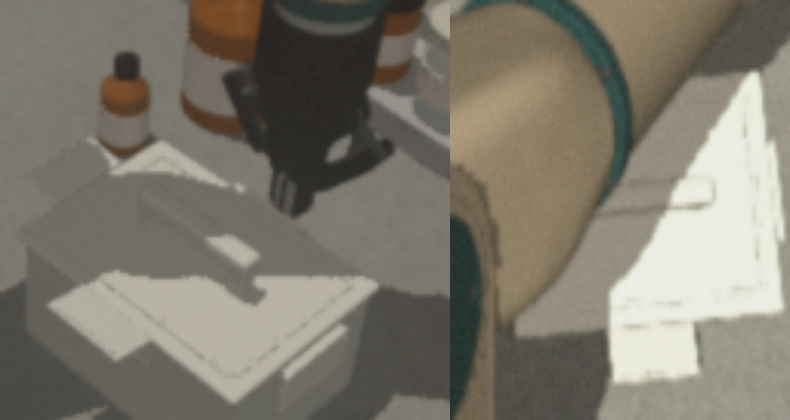

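The +x flap no longer stands up beside the fingertip at ~(290,210); it's folding. Continuing.

Call:
arm_command(series=[[0,-0.16,-0.01,-0.2,0,0,0],[0,-0.16,-0.01,-0.2,0,0,0],[0,-0.16,-0.02,-0.2,0,0,0],[0,0,0,0,0,0,0]])

```text
clock: 16.47
eef_pos: [657.5, -182.3, 67.8]
tool_rot: [0.107, 1.57, -2.95]
force: [-0.1, 0.0, 0.7]
width: -0.2
```

```bash
python3 -c "
from h import *
flap(1,10.2)
"
```

```text
t 16.47 corner out 11.4 z -23.2 lat -0.2 r 25.2 theta 0.222 | Fout -0.1 Flat 0.0 Fz 0.7 |F| 0.7
```

Call:
arm_command(series=[[0,-0.1,-0.01,-0.1,0,0,0],[0,-0.1,-0.01,-0.1,0,0,0],[0,0,0,0,0,0,0]])

```text
clock: 16.72
eef_pos: [656.4, -182.3, 66.3]
tool_rot: [2.892, 1.57, -0.164]
force: [2.1, -0.1, 0.7]
width: -0.5
```

```bash
python3 -c "
from h import *
flap(1,10.2)
"
```

```text
t 16.72 corner out 10.4 z -24.7 lat -0.2 r 26.1 theta 0.171 | Fout 2.1 Flat -0.2 Fz 0.7 |F| 2.2
```

Call:
arm_command(series=[[0,-0.1,-0.01,-0.07,0,0,0],[0,-0.1,-0.01,-0.07,0,0,0],[0,0,0,0,0,0,0]])

```text
clock: 16.97
eef_pos: [655.8, -182.5, 65.7]
tool_rot: [2.932, 1.567, -0.123]
force: [5.1, 0.5, 4.8]
width: 0.2
```

```bash
python3 -c "
from h import *
flap(1,10.2)
"
```

```text
t 16.97 corner out 9.7 z -25.3 lat -0.2 r 26.5 theta 0.144 | Fout 5.1 Flat 0.1 Fz 4.8 |F| 7.1
```

Same signature as before; the catch is being felt. On over the bead.

Call:
arm_command(series=[[0,-0.1,-0.01,-0.06,0,0,0],[0,-0.1,-0.01,-0.06,0,0,0],[0,0,0,0,0,0,0]])

```text
clock: 17.22
eef_pos: [654.8, -182.5, 64.9]
tool_rot: [2.937, 1.565, -0.118]
force: [6.6, 0.6, 4.9]
width: -0.1
```

Call:
arm_command(series=[[0,-0.1,-0.01,-0.05,0,0,0],[0,-0.1,-0.01,-0.05,0,0,0],[0,0,0,0,0,0,0]])

```text
clock: 17.47
eef_pos: [651.3, -182.8, 63.1]
tool_rot: [2.93, 1.568, -0.125]
force: [5.1, 0.1, 2.9]
width: -0.3
```

```bash
python3 -c "
from h import *
flap(1,10.2)
"
```

```text
t 17.47 corner out 5.2 z -27.9 lat -0.2 r 27.8 theta -0.029 | Fout 5.1 Flat -0.3 Fz 2.9 |F| 5.8
```

Call:
arm_command(series=[[0,-0.1,-0.01,-0.04,0,0,0],[0,0,0,0,0,0,0]])

```text
clock: 17.63
eef_pos: [651.3, -182.8, 63.0]
tool_rot: [2.935, 1.566, -0.12]
force: [6.7, 0.5, 3.7]
width: 0.1
```

```bash
python3 -c "
from h import *
flap(1,10.2)
"
```

```text
t 17.63 corner out 5.2 z -28.0 lat -0.1 r 27.8 theta -0.028 | Fout 6.8 Flat -0.0 Fz 3.7 |F| 7.7
```

Call:
arm_command(series=[[0,-0.2,-0.02,-0.05,0,0,0],[0,-0.2,-0.02,-0.05,0,0,0],[0,-0.1,0,-0.03,0,0,0],[0,0,0,0,0,0,0]])

```text
clock: 17.97
eef_pos: [651.3, -182.8, 63.1]
tool_rot: [2.909, 1.557, -0.145]
force: [15.7, 0.9, 3.4]
width: 0.2
```

```bash
python3 -c "
from h import *
flap(1,10.2)
"
```

```text
t 17.97 corner out 5.2 z -27.9 lat -0.2 r 27.7 theta -0.029 | Fout 15.7 Flat -0.4 Fz 3.4 |F| 16.1
```

Call:
arm_command(series=[[0,0.8,0.05,0,0,0,0],[0,1.2,0.1,0,0,0,0],[0,1.5,0.1,0.2,0,0,0],[0,0.3,0,2,0,0,0],[0,0,0,3,0,0,0],[0,0,0,3,0,0,0],[0,-2,-0.2,1.2,0,0,0],[0,-2.8,-0.25,0,0,0,0],[0,-2.8,-0.25,0,0,0,0],[0,-2.8,-0.25,0,0,0,0],[0,-2.8,-0.25,0,0,0,0],[0,-2.8,-0.25,0,0,0,0],[0,-2.8,-0.25,0,0,0,0],[0,-2.0,-0.1,0,0,0,0],[0,-1,0,0,0,0,0],[0,0,0,0,0,0,0],[0,0,0,0,0,0,0]])

```text
clock: 19.38
eef_pos: [464.2, -198.7, 154.6]
tool_rot: [-0.884, 1.57, 2.343]
force: [0.7, -0.1, -0.1]
width: -0.4
```

```bash
python3 -c "
from h import *
st();flap(3,10.2)
a=ctrl.get_image('side')[200:340,320:470];b=ctrl.get_image('top')[205:315,355:465]
cv2.imwrite('pics/k.png',np.hstack([cv2.resize(a,(450,420)),cv2.resize(b,(340,420))]))
flap(3,10.2)
"
```

```text
t 19.38 tcp [ 464.2 -198.7  154.6] F [ 0.7 -0.1 -0.1] T [-0.03 -0.08  0.01] w -0.4 
R [[-0.001, 0.085, -0.996], [0.001, -0.996, -0.085], [-1.0, -0.001, 0.0]] q [-0.11  0.64  0.71  2.01 -0.63  0.72 -0.49]
t 19.38 corner out 20.2 z 63.6 lat 0.0 r 66.5 theta 2.744 | Fout -0.6 Flat 0.2 Fz -0.1 |F| 0.7
t 19.48 corner out 18.9 z 63.6 lat 0.2 r 66.1 theta 2.762 | Fout -0.2 Flat 0.0 Fz -0.6 |F| 0.6
```

View pics/k.png

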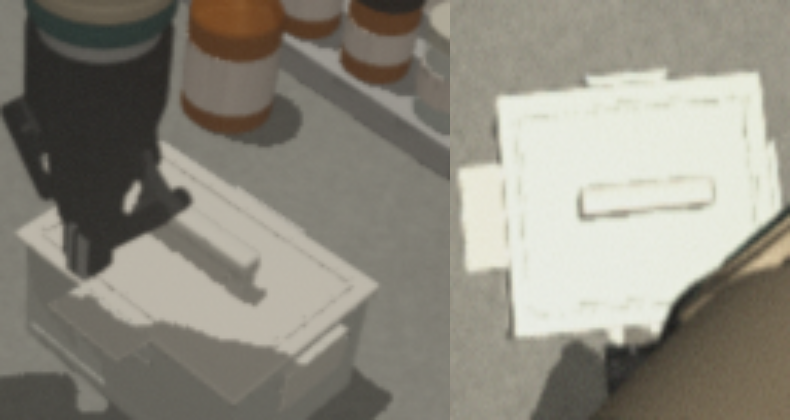

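+x flap is home (only a thin edge shows above the lid's top edge in the top view), −y too. Now the −x flap under the fingers.

Call:
arm_command(series=[[0,-0.5,-0.04,-1.0,0,0,0],[0,0,0,-1.0,0,0,0],[0,0,0,-1.2,0,0,0],[0,0,0,-1.0,0,0,0],[0,0,0,-0.8,0,0,0],[0,0,0,-0.7,0,0,0],[0,0,0,-0.6,0,0,0],[0,0.15,0.01,-0.5,0,0,0],[0,0.15,0.01,-0.5,0,0,0],[0,0,0,0,0,0,0]])

```text
clock: 20.32
eef_pos: [462.1, -199.0, 81.1]
tool_rot: [-0.423, 1.57, 2.804]
force: [0.4, -0.4, -0.8]
width: 0.1
```

```bash
python3 -c "
from h import *
flap(3,10.2)
"
```

```text
t 20.32 corner out 22.3 z -9.9 lat 0.2 r 23.7 theta 0.903 | Fout -0.3 Flat 0.4 Fz -0.8 |F| 1.0
```

Call:
arm_command(series=[[0,0.16,0.01,-0.3,0,0,0],[0,0.16,0.01,-0.3,0,0,0],[0,0.16,0.01,-0.3,0,0,0],[0,0.16,0.01,-0.2,0,0,0],[0,0,0,0,0,0,0]])

```text
clock: 20.73
eef_pos: [468.9, -198.8, 70.6]
tool_rot: [2.329, 1.57, -0.726]
force: [-0.4, -0.8, 0.0]
width: 0.1
```

```bash
python3 -c "
from h import *
flap(3,10.2)
"
```

```text
t 20.73 corner out 15.5 z -20.4 lat 0.5 r 24.9 theta 0.412 | Fout 0.5 Flat 0.8 Fz 0.0 |F| 0.9
```

Call:
arm_command(series=[[0,0.15,0.01,-0.1,0,0,0],[0,0.15,0.01,-0.1,0,0,0],[0,0.15,0.01,-0.1,0,0,0],[0,0,0,0,0,0,0]])

```text
clock: 21.07
eef_pos: [473.1, -198.4, 67.7]
tool_rot: [1.096, 1.571, -1.96]
force: [-1.2, 0.4, 0.5]
width: 0.1
```

```bash
python3 -c "
from h import *
flap(3,10.2)
"
```

```text
t 21.07 corner out 11.3 z -23.3 lat 0.5 r 25.2 theta 0.218 | Fout 1.1 Flat -0.5 Fz 0.5 |F| 1.3
```

Call:
arm_command(series=[[0,0.1,0.01,-0.08,0,0,0],[0,0.1,0.01,-0.08,0,0,0],[0,0,0,0,0,0,0]])

```text
clock: 21.32
eef_pos: [473.7, -198.3, 66.1]
tool_rot: [-0.252, 1.569, 2.974]
force: [-5.4, -0.3, 3.3]
width: -0.0
```

```bash
python3 -c "
from h import *
flap(3,10.2)
"
```

```text
t 21.32 corner out 10.7 z -24.9 lat 0.5 r 26.4 theta 0.181 | Fout 5.4 Flat -0.2 Fz 3.3 |F| 6.3
```

Call:
arm_command(series=[[0,0.1,0.01,-0.07,0,0,0],[0,0.1,0.01,-0.07,0,0,0],[0,0,0,0,0,0,0]])

```text
clock: 21.57
eef_pos: [474.7, -198.2, 64.7]
tool_rot: [-0.254, 1.568, 2.973]
force: [-7.4, -0.6, 5.1]
width: 0.0
```

```bash
python3 -c "
from h import *
flap(3,10.2)
"
```

```text
t 21.57 corner out 9.6 z -26.3 lat 0.5 r 27.4 theta 0.136 | Fout 7.4 Flat -0.0 Fz 5.1 |F| 9.0
```

Call:
arm_command(series=[[0,0.1,0.01,-0.03,0,0,0],[0,0.1,0.01,-0.03,0,0,0],[0,0,0,0,0,0,0]])

```text
clock: 21.82
eef_pos: [476.3, -198.0, 64.0]
tool_rot: [-0.262, 1.567, 2.964]
force: [-7.6, 0.1, 5.8]
width: 0.2
```

```bash
python3 -c "
from h import *
flap(3,10.2)
"
```

```text
t 21.82 corner out 8.1 z -27.0 lat 0.4 r 27.5 theta 0.077 | Fout 7.6 Flat -0.8 Fz 5.8 |F| 9.6
```

Call:
arm_command(series=[[0,0.1,0.01,-0.03,0,0,0],[0,0.1,0.01,-0.03,0,0,0],[0,0,0,0,0,0,0]])

```text
clock: 22.07
eef_pos: [476.4, -198.0, 63.3]
tool_rot: [-0.266, 1.564, 2.959]
force: [-13.1, -1.2, 8.6]
width: 0.1
```

```bash
python3 -c "
from h import *
flap(3,10.2)
"
```

```text
t 22.07 corner out 8.0 z -27.7 lat 0.4 r 28.2 theta 0.072 | Fout 13.1 Flat 0.0 Fz 8.6 |F| 15.7
```

```bash
python3 -c "
from h import *
a=ctrl.get_image('side')[200:340,320:470];b=ctrl.get_image('top')[205:315,355:465]
cv2.imwrite('pics/l.png',np.hstack([cv2.resize(a,(450,420),interpolation=cv2.INTER_CUBIC),cv2.resize(b,(340,420),interpolation=cv2.INTER_CUBIC)]))
st();flap(3,10.2)
"
```

```text
t 22.17 tcp [ 476.3 -198.    63.3] F [-11.5  -1.8   7. ] T [-0.27  2.34 -0.04] w -0.3 
R [[-0.007, 0.083, -0.996], [0.001, -0.997, -0.083], [-1.0, -0.002, 0.006]] q [-0.02  0.78  0.56  2.03 -0.78  0.56 -0.39]
t 22.17 corner out 8.0 z -27.7 lat 0.4 r 28.2 theta 0.072 | Fout 11.6 Flat 0.8 Fz 7.0 |F| 13.6
```

View pics/l.png

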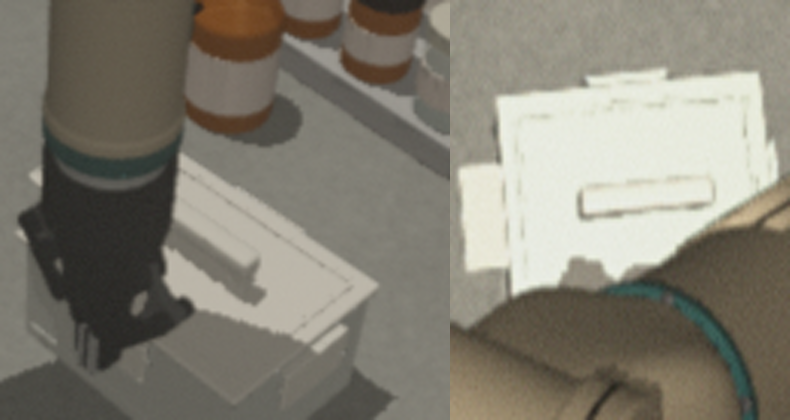

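Call:
arm_command(series=[[0,0.1,0.01,-0.05,0,0,0],[0,0,0,0,0,0,0]])

```text
clock: 22.33
eef_pos: [476.4, -197.9, 62.8]
tool_rot: [-0.268, 1.563, 2.957]
force: [-14.1, -1.1, 10.0]
width: 0.0
```

```bash
python3 -c "
from h import *
flap(3,10.2)
"
```

```text
t 22.33 corner out 7.9 z -28.2 lat 0.3 r 28.7 theta 0.068 | Fout 14.2 Flat -0.1 Fz 10.0 |F| 17.4
```

Call:
arm_command(series=[[0,0.1,0.01,-0.05,0,0,0],[0,0,0,0,0,0,0]])

```text
clock: 22.5
eef_pos: [476.6, -197.9, 62.2]
tool_rot: [-0.278, 1.561, 2.946]
force: [-15.7, -1.3, 10.3]
width: 0.1
```

```bash
python3 -c "
from h import *
flap(3,10.2)
"
```

```text
t 22.50 corner out 7.8 z -28.8 lat 0.3 r 29.2 theta 0.061 | Fout 15.7 Flat 0.0 Fz 10.3 |F| 18.8
```

Call:
arm_command(series=[[0,-0.8,-0.05,0.1,0,0,0],[0,-1.0,-0.1,0,0,0,0],[0,-1.5,-0.1,0.5,0,0,0],[0,-1.5,-0.1,2,0,0,0],[0,-1.0,0,3,0,0,0],[0,0,0,0,0,0,0]])

```text
clock: 23.0
eef_pos: [424.9, -202.4, 121.9]
tool_rot: [2.701, 1.565, -0.357]
force: [-0.7, -0.2, -0.3]
width: 0.1
```

```bash
python3 -c "
from h import *
a=ctrl.get_image('side')[200:360,310:460];b=ctrl.get_image('top')[205:315,355:465]
cv2.imwrite('pics/m.png',cv2.resize(a,(750,800))[:600] if 0 else cv2.resize(a,(560,598),interpolation=cv2.INTER_CUBIC))
cv2.imwrite('pics/m2.png',cv2.resize(b,(550,550),interpolation=cv2.INTER_CUBIC))
st();flap(3,10.2)
"
```

```text
t 23.1 tcp [ 426.2 -201.1  119.5] F [-0.1 -0.2 -0.1] T [ 0.02 -0.    0.06] w -0.4 
R [[0.004, 0.086, -0.996], [-0.001, -0.996, -0.086], [-1.0, 0.001, -0.004]] q [-0.04  0.65  0.63  2.13 -0.71  0.58 -0.38]
t 23.10 corner out 58.2 z 28.5 lat -0.8 r 64.5 theta 1.934 | Fout 0.2 Flat 0.2 Fz -0.1 |F| 0.3
```

View pics/m.png

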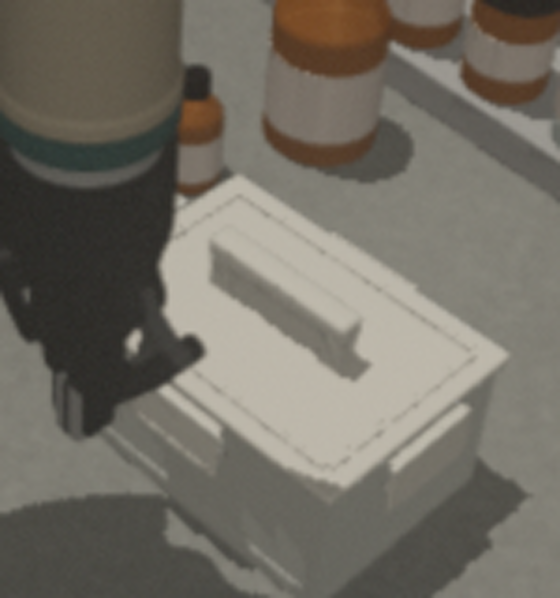

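View pics/m2.png

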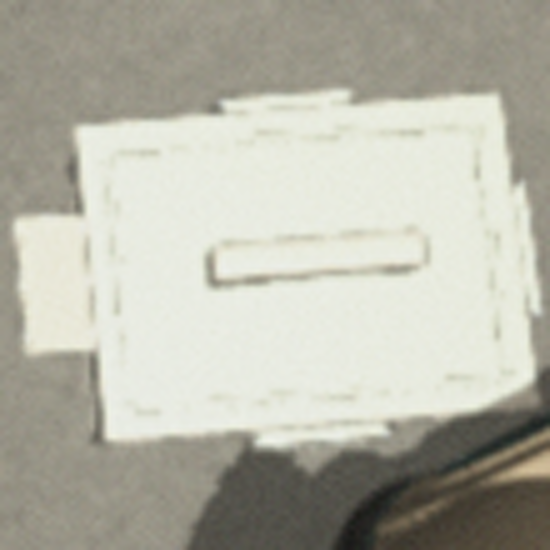

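Call:
arm_command(series=[[0,0,1.0,1.5,0,0,7],[0,0,1.5,1.5,0,0,7],[0,0.8,1.5,0.5,0,0,7],[0,1.0,1.5,0,0,0,7],[0,1.2,1.5,0,0,0,7],[0,1.4,1.5,0,0,0,7],[0,1.4,1.5,0,0,0,7],[0,1.4,1.5,0,0,0,7],[0,1.4,1.2,0,0,0,7],[0,1.4,0.7,0,0,0,7],[0,1.4,0.4,0,0,0,7],[0,1.2,0.3,0,0,0,7],[0,0.2,0,0,0,0,6],[0,0,0,0,0,0,0],[0,0,0,0,0,0,0]])

```text
clock: 24.35
eef_pos: [552.8, -59.4, 152.7]
tool_rot: [-2.606, 1.569, 2.189]
force: [0.2, -0.6, 0.4]
width: -0.2
```

```bash
python3 -c "
from h import *
A=ctrl.get_image('side');B=ctrl.get_image('top')
cv2.imwrite('pics/sideN.png',A);cv2.imwrite('pics/topN.png',B)
cv2.imwrite('pics/n.png',cv2.resize(A[230:360,310:460],(690,598),interpolation=cv2.INTER_CUBIC))
cv2.imwrite('pics/n2.png',cv2.resize(B[205:315,355:465],(550,550),interpolation=cv2.INTER_CUBIC))
st();flap(2,10.2)
"
```

```text
t 24.45 tcp [552.4 -59.8 153. ] F [-0.4  0.1 -0.3] T [-0.02  0.06 -0.03] w 0.2 
R [[-0.001, 0.997, 0.083], [0.001, 0.083, -0.997], [-1.0, -0.001, -0.001]] q [-0.12  0.61  0.28  1.87 -0.25  0.7   0.38]
t 24.45 corner out 24.6 z 62.0 lat 1.6 r 66.5 theta 2.674 | Fout 0.2 Flat 0.4 Fz -0.3 |F| 0.5
```

View pics/n.png

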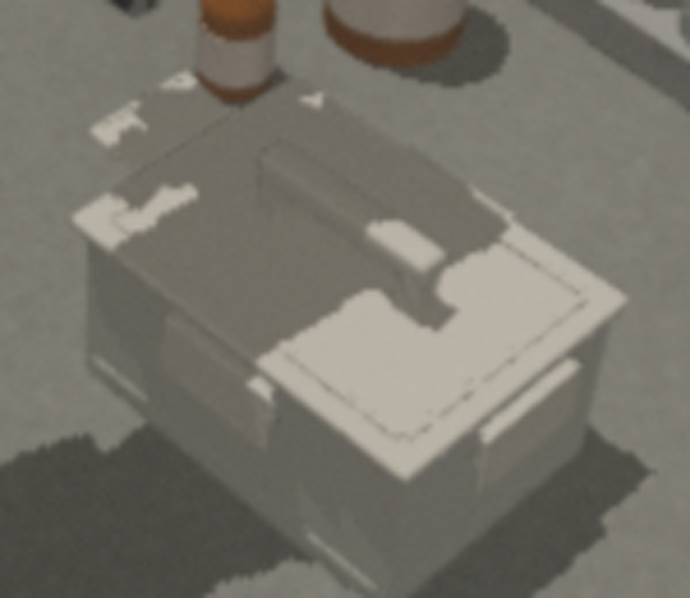

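View pics/n2.png

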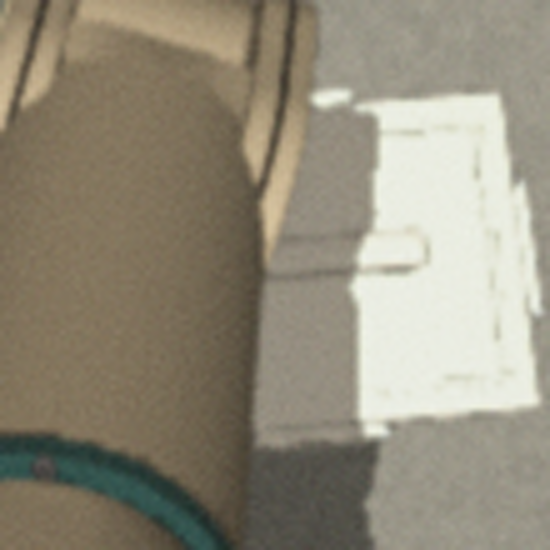

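```bash
cat >> h.py <<'E'
def overlay(img,cam,p,k,ths,crop,s,fn,half=30):
    u0,v0,u1,v1=crop
    im=cv2.resize(img[v0:v1,u0:u1],None,fx=s,fy=s,interpolation=cv2.INTER_CUBIC)
    im=cv2.normalize(im,None,0,255,cv2.NORM_MINMAX)
    a=p[2]+{1:0,2:np.pi/2,3:np.pi,4:-np.pi/2}[k]; e=np.array([np.cos(a),np.sin(a)]);t=np.array([-e[1],e[0]])
    L={1:71,3:71,2:96,4:96}[k]
    def P(o,l,z): return np.r_[np.array(p[:2])+e*o+t*l,z]
    def dr(pts,col,closed=True):
        q=proj(cam,np.array(pts)); q=((q-[u0,v0]+.5)*s-.5)
        cv2.polylines(im,[np.round(q*16).astype(int).reshape(-1,1,2)],closed,col,1,cv2.LINE_AA,4)
    for th,col in ths:
        f=lambda r,n,l:P(L+r*np.sin(th)+n*np.cos(th),l,91-r*np.cos(th)+n*np.sin(th))
        dr([f(0,6,-half),f(0,6,half),f(31,6,half),f(31,6,-half)],col)
    dr(rect(p,70,95,96),(255,0,255))
    cv2.imwrite(fn,im)
E
python3 - <<'E'
from h import *
A=cv2.imread('pics/sideN.png')
o=[("side",cr([(265,97),(627,298),(404,470),(72,217)],(310,230),4.6))]
p,r=fit(o,70,95,96,[565,-190,.08]); print(p,np.round(r,1).tolist())
T=[(0,(0,255,0)),(.1,(0,0,255))]
overlay(A,"side",p,3,T,(325,285,385,345),10,'pics/o3.png')
overlay(A,"side",p,4,T,(395,290,455,350),10,'pics/o4.png')
a=cv2.imread('pics/o3.png');b=cv2.imread('pics/o4.png')
cv2.imwrite('pics/o34.png',cv2.resize(np.hstack([a,b]),(800,400)))
E
```

```text
[ 5.61710482e+02 -1.88509182e+02  1.14672220e-01] [[2.9, -4.5], [-0.7, -1.0], [0.8, 2.4], [-2.8, 1.6]]
```

View pics/o34.png

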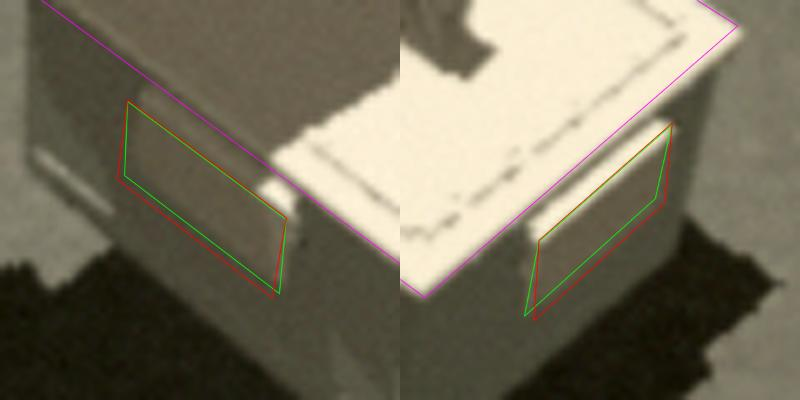

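```bash
python3 - <<'E'
from h import *
A=cv2.imread('pics/sideN.png')
s=np.array([[446,294.3],[398.5,333.5],[325.5,277]])
f=lambda p:(proj("side",rect(p,70,95,96))[1:]-s).ravel()
r=least_squares(f,[565,-190,.08]);p=r.x;print(p,np.round(f(p),1))
T=[(0,(0,255,0)),(.1,(0,0,255))]
overlay(A,"side",p,3,T,(325,285,385,345),10,'pics/o3.png')
overlay(A,"side",p,4,T,(395,290,455,350),10,'pics/o4.png')
a=cv2.imread('pics/o3.png');b=cv2.imread('pics/o4.png')
cv2.imwrite('pics/o34.png',cv2.resize(np.hstack([a,b]),(800,400)))
B=cv2.imread('pics/top6.png'); 
M2=cv2.imread('pics/m2.png')
o=[("top",cr([(80,124),(502,90),(541,400),(110,437)],(355,205),5))]
p,r=fit(o,70,95,96,[565,-190,.08])
im=cv2.resize(M2,(110,110),interpolation=cv2.INTER_AREA); full=np.zeros((480,640,3),np.uint8); full[205:315,355:465]=im
overlay(full,"top",p,3,T,(395,275,445,315),9,'pics/q3.png'); overlay(full,"top",p,1,T,(390,210,440,250),9,'pics/q1.png')
cv2.imwrite('pics/q.png',np.vstack([cv2.imread('pics/q1.png'),cv2.imread('pics/q3.png')])[:720,:])
print(cv2.imread('pics/q.png').shape)
E
python3 -c "
import cv2;a=cv2.imread('pics/q.png');cv2.imwrite('pics/qq.png',cv2.resize(a,None,fx=.83,fy=.83,interpolation=cv2.INTER_AREA))"
```

```text
[ 5.65522861e+02 -1.89599817e+02  8.63720948e-02] [ 1.  -0.2 -0.1  0.2 -0.9 -0.3]
(720, 450, 3)
```

View pics/o34.png

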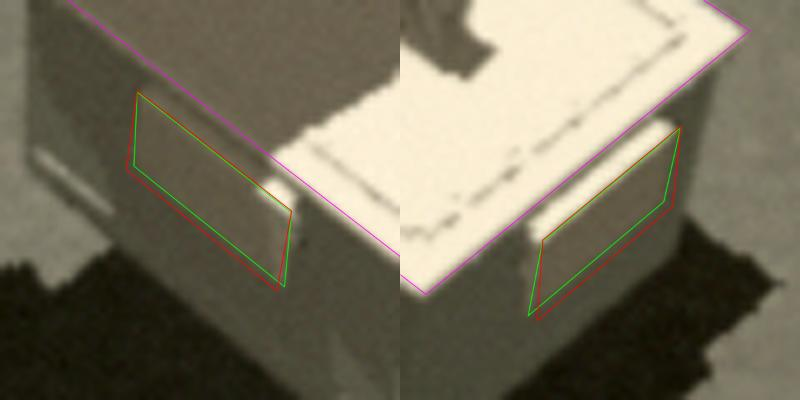

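View pics/qq.png

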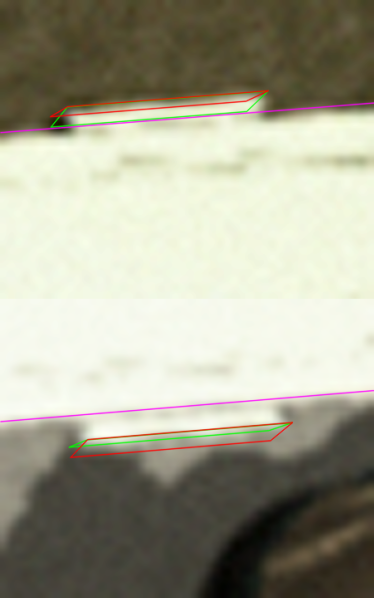

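Run:
```python
from h import *
A=cv2.imread('pics/sideN.png')
c=A[288:338,335:385].astype(float)
# local stretch per channel
def S(x,lo,hi): return np.clip((x-lo)/(hi-lo)*255,0,255)
lo,hi=np.percentile(c,3),np.percentile(c,85)
im=S(c,lo,hi).astype(np.uint8); im=cv2.resize(im,None,fx=8,fy=8,interpolation=cv2.INTER_CUBIC)
cl=c[...,2]-c[...,0]; cl=cv2.GaussianBlur(cl,(0,0),.8); cl=S(cl,*np.percentile(cl,[3,97])).astype(np.uint8)
cl=cv2.resize(cl,None,fx=8,fy=8,interpolation=cv2.INTER_CUBIC)
f=cv2.cvtColor(cl,cv2.COLOR_GRAY2BGR)
p=np.array([565.2,-189.6,.0855])
full=im
e=np.array([-np.cos(p[2]),-np.sin(p[2])]);t=np.array([-e[1],e[0]])
for th,col in((0,(0,255,0)),(.1,(0,0,255))):
    pts=[np.r_[p[:2]+e*(71+31*np.sin(th)+6*np.cos(th))+t*l,91-31*np.cos(th)+6*np.sin(th)] for l in(-30,30)]
    q=(proj("side",np.array(pts))-[335,288]+.5)*8-.5
    cv2.line(f,tuple(np.round(q[0]).astype(int).tolist()),tuple(np.round(q[1]).astype(int).tolist()),col,1)
cv2.imwrite('pics/u.png',np.hstack([im,f]))
```

```text
(no output)
```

View pics/u.png

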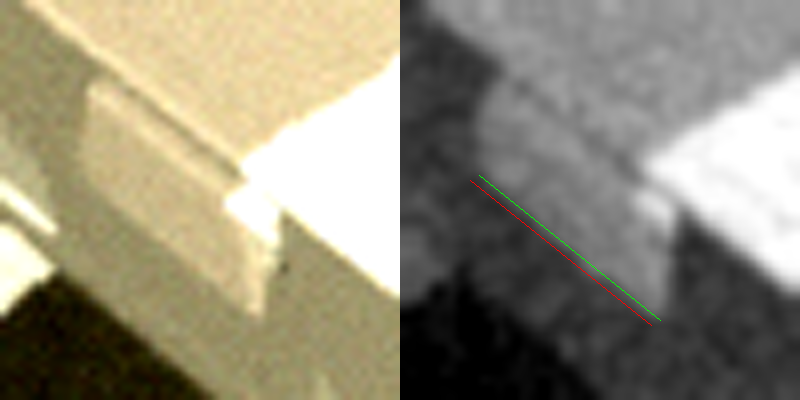

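The −x flap is down and looks near vertical, but the pictures can't settle whether it passed its last millimetre; I'll retest it by touch after folding the +y flap.

Call:
arm_command(series=[[0,0,0,-1.2,0,0,0],[0,0,0,-1.2,0,0,0],[0,0,0,-1.0,0,0,0],[0,0,0,-0.8,0,0,0],[0,0,0,-0.7,0,0,0],[0,0,0,-0.7,0,0,0],[0,0,0,-0.6,0,0,0],[0,0.01,-0.15,-0.5,0,0,0],[0,0.01,-0.15,-0.5,0,0,0],[0,0,0,0,0,0,0]])

```text
clock: 25.28
eef_pos: [552.8, -63.2, 80.8]
tool_rot: [-1.627, 1.57, -3.113]
force: [-0.5, 1.6, 0.8]
width: -0.1
```

```bash
python3 -c "
from h import *
flap(2,10.2)
"
```

```text
t 25.28 corner out 21.2 z -10.2 lat 1.5 r 22.7 theta 0.864 | Fout 1.7 Flat 0.4 Fz 0.8 |F| 1.9
```

Call:
arm_command(series=[[0,0.01,-0.16,-0.3,0,0,0],[0,0.02,-0.16,-0.3,0,0,0],[0,0.01,-0.16,-0.3,0,0,0],[0,0.01,-0.16,-0.2,0,0,0],[0,0,0,0,0,0,0]])

```text
clock: 25.7
eef_pos: [553.8, -69.9, 70.4]
tool_rot: [0.751, 1.57, -0.735]
force: [-0.0, 0.1, 0.1]
width: 0.2
```

```bash
python3 -c "
from h import *
flap(2,10.2)
"
```

```text
t 25.70 corner out 14.4 z -20.6 lat 1.1 r 24.5 theta 0.369 | Fout 0.1 Flat 0.0 Fz 0.1 |F| 0.2
```

Call:
arm_command(series=[[0,0.01,-0.15,-0.1,0,0,0],[0,0.01,-0.15,-0.1,0,0,0],[0,0.01,-0.1,-0.08,0,0,0],[0,0,0,0,0,0,0]])

```text
clock: 26.03
eef_pos: [554.0, -73.6, 67.8]
tool_rot: [1.176, 1.571, -0.309]
force: [1.6, -0.1, -0.8]
width: -0.2
```

```bash
python3 -c "
from h import *
flap(2,10.2)
"
```

```text
t 26.03 corner out 10.8 z -23.2 lat 1.2 r 24.9 theta 0.197 | Fout -0.3 Flat -1.5 Fz -0.8 |F| 1.8
```

Call:
arm_command(series=[[0,0.01,-0.1,-0.08,0,0,0],[0,0.01,-0.1,-0.08,0,0,0],[0,0,0,0,0,0,0]])

```text
clock: 26.28
eef_pos: [554.1, -74.3, 66.3]
tool_rot: [-3.068, 1.569, 1.731]
force: [0.2, 3.0, 3.6]
width: -0.2
```

```bash
python3 -c "
from h import *
flap(2,10.2)
"
```

```text
t 26.28 corner out 10.0 z -24.7 lat 1.2 r 26.0 theta 0.159 | Fout 3.0 Flat -0.5 Fz 3.6 |F| 4.7
```

Call:
arm_command(series=[[0,0.01,-0.1,-0.06,0,0,0],[0,0.01,-0.1,-0.06,0,0,0],[0,0,0,0,0,0,0]])

```text
clock: 26.53
eef_pos: [554.2, -75.2, 65.2]
tool_rot: [-3.001, 1.568, 1.799]
force: [-0.3, 6.4, 5.4]
width: 0.1
```

```bash
python3 -c "
from h import *
flap(2,10.2)
"
```

```text
t 26.53 corner out 9.2 z -25.8 lat 1.1 r 26.7 theta 0.120 | Fout 6.4 Flat -0.3 Fz 5.4 |F| 8.4
```

Call:
arm_command(series=[[0,0.01,-0.1,-0.05,0,0,0],[0,0.01,-0.1,-0.05,0,0,0],[0,0,0,0,0,0,0]])

```text
clock: 26.78
eef_pos: [554.4, -76.9, 64.2]
tool_rot: [-2.983, 1.568, 1.817]
force: [-1.3, 7.0, 3.7]
width: 0.1
```

```bash
python3 -c "
from h import *
flap(2,10.2)
"
```

```text
t 26.78 corner out 7.4 z -26.8 lat 1.1 r 27.2 theta 0.051 | Fout 7.1 Flat 0.7 Fz 3.7 |F| 8.0
```

Call:
arm_command(series=[[0,0.01,-0.1,-0.05,0,0,0],[0,0.01,-0.1,-0.03,0,0,0],[0,0,0,0,0,0,0]])

```text
clock: 27.03
eef_pos: [554.3, -77.0, 63.4]
tool_rot: [-2.928, 1.565, 1.873]
force: [-0.8, 11.2, 6.4]
width: -0.0
```

```bash
python3 -c "
from h import *
flap(2,10.2)
"
```

```text
t 27.03 corner out 7.3 z -27.6 lat 1.2 r 27.9 theta 0.047 | Fout 11.2 Flat -0.1 Fz 6.4 |F| 12.9
```

Call:
arm_command(series=[[0,0.02,-0.15,-0.1,0,0,0],[0,0.01,-0.1,-0.1,0,0,0],[0,0,0,0,0,0,0]])

```text
clock: 27.28
eef_pos: [554.4, -77.0, 61.5]
tool_rot: [-2.931, 1.562, 1.872]
force: [-2.2, 15.8, 8.8]
width: -0.1
```

```bash
python3 -c "
from h import *
flap(2,10.2)
"
```

```text
t 27.28 corner out 7.3 z -29.5 lat 1.1 r 29.8 theta 0.043 | Fout 16.0 Flat 0.9 Fz 8.8 |F| 18.2
```

Call:
arm_command(series=[[0,-0.05,0.8,0,0,0,0],[0,-0.1,1.2,0,0,0,0],[0,-0.1,1.5,0.3,0,0,0],[0,0,2.0,2,0,0,0],[0,0,3.0,3,0,0,0],[0,-1.0,3.5,3,0,0,0],[0,-2.0,3.5,1,0,0,0],[0,-2.0,3.5,0,0,0,0],[0,-2.0,3.0,0,0,0,0],[0,-1.0,1.0,0,0,0,0],[0,0,0,0,0,0,0]])

```text
clock: 28.2
eef_pos: [470.5, 145.0, 149.8]
tool_rot: [-1.875, 1.568, 2.929]
force: [-0.4, 1.0, 0.2]
width: 0.3
```

```bash
python3 -c "
from h import *
A=ctrl.get_image('side');B=ctrl.get_image('top')
cv2.imwrite('pics/sideP.png',A);cv2.imwrite('pics/topP.png',B)
cv2.imwrite('pics/p.png',cv2.resize(A[230:360,310:460],(690,598),interpolation=cv2.INTER_CUBIC))
cv2.imwrite('pics/p2.png',cv2.resize(B[205:315,355:465],(550,550),interpolation=cv2.INTER_CUBIC))
st()
"
```

```text
t 28.3 tcp [474.  141.2 150.2] F [ 1.1 -0.3  0.4] T [-0.04 -0.04  0.03] w -0.2 
R [[0.001, 0.996, 0.086], [-0.001, 0.086, -0.996], [-1.0, 0.001, 0.001]] q [-0.57  0.55  0.32  2.03 -0.29  0.6   0.04]
```

View pics/p.png

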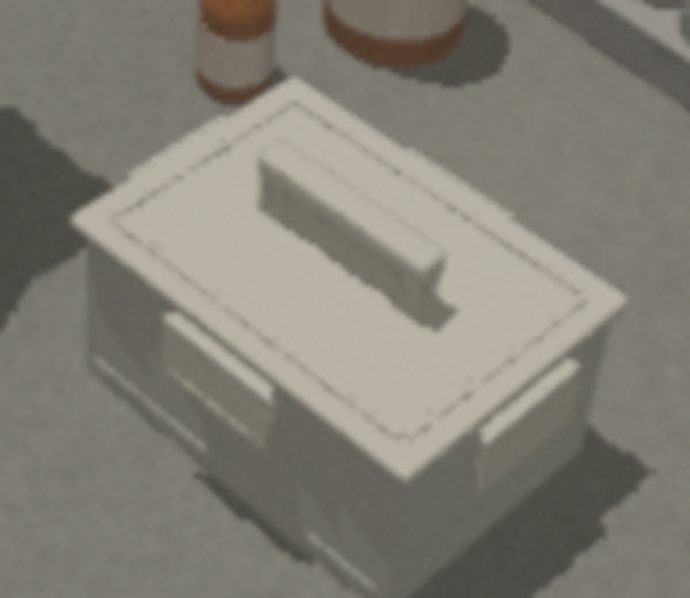

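View pics/p2.png

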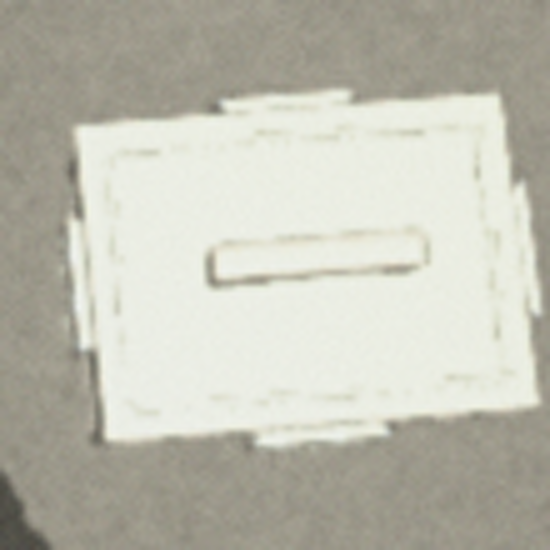

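Run:
```python
from h import *
A=cv2.imread('pics/sideP.png');B=cv2.imread('pics/topP.png')
o=[("side",cr([(297,77),(627,298),(404,470),(72,217)],(310,230),4.6))]
ps,r=fit(o,70,95,96,[565,-190,.08]); print(ps,np.round(r,1).tolist())
o=[("top",cr([(76,128),(500,95),(539,402),(105,441)],(355,205),5))]
pt,r=fit(o,70,95,96,[565,-190,.08]); print(pt,np.round(r,1).tolist())
# phase shift of lid plate interior between top6 and topP
g=lambda n:cv2.cvtColor(cv2.imread(n),cv2.COLOR_BGR2GRAY)[222:292,370:462].astype(np.float32)
a,b=g('pics/top6.png')[:,:75],g('pics/topP.png')[:,:75]
print(cv2.phaseCorrelate(a,b,cv2.createHanningWindow(a.shape[::-1],cv2.CV_32F)))
T=[(0,(0,255,0)),(.1,(0,0,255))]
overlay(A,"side",ps,3,T,(335,290,375,330),10,'pics/o3.png')
overlay(A,"side",ps,4,T,(405,300,445,340),10,'pics/o4.png')
cv2.imwrite('pics/o34.png',np.hstack([cv2.imread('pics/o3.png'),cv2.imread('pics/o4.png')]))
```

```text
[ 5.66032277e+02 -1.88600381e+02  7.62623773e-02] [[-0.4, -1.1], [0.8, -0.3], [0.1, 1.4], [-0.6, -0.9]]
[ 5.63337200e+02 -1.88096754e+02  8.52149105e-02] [[-0.6, -0.6], [0.1, -0.8], [0.4, 1.0], [0.0, 0.4]]
((0.11302845057900157, 0.6906043159067892), 0.8522122213575575)
```

View pics/o34.png

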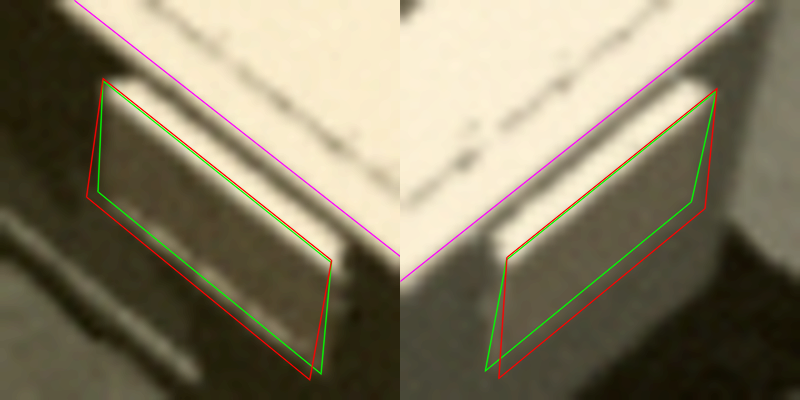

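Clear view: all four flaps hug the walls, lid flat; the lid has merely slid within its play (centre ≈1.7 mm toward −x, 1.5 mm toward +y), which explains the different stop positions of the last two flaps. I'll confirm the +y and −x flaps by touch.

Call:
arm_command(series=[[0,0.8,-2.0,0,0,0,0],[0,1.0,-3.0,0,0,0,0],[0,1.2,-3.0,0,0,0,0],[0,1.3,-3.0,0,0,0,0],[0,1.3,-3.0,-1,0,0,0],[0,1.3,-2.5,-2,0,0,0],[0,1.0,-2.0,-2,0,0,0],[0,0.2,-1.0,-2,0,0,0],[0,0,0,-1.5,0,0,0],[0,0,0,0,0,0,0],[0,0,0,0,0,0,0]])

```text
clock: 29.22
eef_pos: [554.2, -55.6, 64.5]
tool_rot: [-1.076, 1.569, -2.564]
force: [0.3, -0.0, 0.2]
width: 0.3
```

```bash
sed -i 's/^C=np.array.*; YAW/C=np.array([563.5,-188.3]); YAW/' h.py; python3 -c "
from h import *
flap(2,10.7)
"
```

```text
t 29.22 corner out 26.3 z -26.5 lat -2.1 r 36.9 theta 0.621 | Fout -0.1 Flat -0.3 Fz 0.2 |F| 0.4
```

Call:
arm_command(series=[[0,0.05,-0.7,0,0,0,0],[0,0.05,-0.7,0,0,0,0],[0,0,-0.4,0,0,0,0],[0,0,0,0,0,0,0]])

```text
clock: 29.55
eef_pos: [556.3, -73.4, 66.2]
tool_rot: [0.893, 1.568, -0.594]
force: [0.4, -0.4, 0.0]
width: -0.1
```

Call:
arm_command(series=[[0,0,-0.1,0,0,0,0],[0,0,0,0,0,0,0]])

```text
clock: 29.72
eef_pos: [555.9, -72.4, 65.6]
tool_rot: [1.634, 1.57, 0.149]
force: [-0.2, -0.0, 1.0]
width: -0.2
```

Call:
arm_command(series=[[0,0,-0.1,-0.03,0,0,0],[0,0,0,0,0,0,0]])

```text
clock: 29.88
eef_pos: [555.7, -73.3, 64.9]
tool_rot: [2.58, 1.571, 1.095]
force: [0.0, 0.3, -0.8]
width: 0.2
```

Call:
arm_command(series=[[0,0,-0.1,-0.03,0,0,0],[0,0,0,0,0,0,0]])

```text
clock: 30.05
eef_pos: [555.6, -74.5, 64.5]
tool_rot: [-1.455, 1.571, -2.94]
force: [1.0, 1.0, -0.1]
width: 0.2
```

Call:
arm_command(series=[[0,0,-0.1,-0.03,0,0,0],[0,0,0,0,0,0,0]])

```text
clock: 30.22
eef_pos: [555.6, -75.6, 64.2]
tool_rot: [-0.934, 1.571, -2.419]
force: [1.0, -0.0, 0.4]
width: -0.1
```

Call:
arm_command(series=[[0,0,-0.1,-0.03,0,0,0],[0,0,0,0,0,0,0]])

```text
clock: 30.38
eef_pos: [555.6, -76.7, 63.9]
tool_rot: [-0.595, 1.571, -2.08]
force: [-0.6, -0.6, 0.5]
width: 0.1
```

Call:
arm_command(series=[[0,0,-0.1,-0.03,0,0,0],[0,0,0,0,0,0,0]])

```text
clock: 30.55
eef_pos: [555.7, -76.9, 63.7]
tool_rot: [-3.051, 1.57, 1.747]
force: [0.1, 2.1, 1.2]
width: 0.4
```

Call:
arm_command(series=[[0,0,-0.1,-0.03,0,0,0],[0,0,0,0,0,0,0]])

```text
clock: 30.72
eef_pos: [555.6, -76.9, 63.5]
tool_rot: [-3.011, 1.569, 1.788]
force: [-0.8, 5.0, 3.2]
width: -0.2
```

Call:
arm_command(series=[[0,0,-0.1,-0.03,0,0,0],[0,0,0,0,0,0,0]])

```text
clock: 30.88
eef_pos: [555.6, -76.9, 63.3]
tool_rot: [-3.041, 1.568, 1.759]
force: [-0.6, 6.3, 3.3]
width: -0.1
```

+y flap confirmed: no contact until y = −76.8, then rigid at the same stop. Same test on the −x flap.

Call:
arm_command(series=[[0,-0.05,0.7,0,0,0,0],[0,-0.1,1.2,0,0,0,0],[0,-0.1,1.2,0.5,0,0,0],[0,-1.0,0.5,3,0,0,-7],[0,-2.0,0,3,0,0,-7],[0,-2.0,-0.5,0.5,0,0,-7],[0,-2.0,-1.5,0,0,0,-7],[0,-2.0,-2.0,0,0,0,-7],[0,-2.0,-2.5,0,0,0,-7],[0,0,-2.5,0,0,0,-7],[0,0,-2.5,0,0,0,-7],[0,0,-2.5,0,0,0,-7],[0,0,-2.3,0,0,0,-7],[0,0,-0.5,-2,0,0,-7],[0,0,0,-2,0,0,-7],[0,0,0,-1.5,0,0,-6],[0,0,0,0,0,0,0],[0,0,0,0,0,0,0]])

```text
clock: 32.38
eef_pos: [442.5, -211.2, 77.6]
tool_rot: [0.028, 1.569, -3.025]
force: [0.2, -1.5, 0.3]
width: 0.0
```

```bash
python3 -c "
from h import *
st();flap(3,10.7)
"
```

```text
t 32.38 tcp [ 442.5 -211.2   77.6] F [ 0.2 -1.5  0.3] T [-0.01 -0.03 -0.03] w 0.0 
R [[-0.002, 0.088, -0.996], [-0.0, -0.996, -0.088], [-1.0, 0.0, 0.002]] q [ 0.01  0.74  0.58  2.09 -0.79  0.54 -0.3 ]
t 32.38 corner out 40.8 z -13.4 lat 12.5 r 42.5 theta 1.114 | Fout -0.0 Flat 1.5 Fz 0.3 |F| 1.5
```

Call:
arm_command(series=[[0,0.5,0.6,-0.7,0,0,0],[0,0.7,0.7,-0.6,0,0,0],[0,0.8,0,0,0,0,0],[0,0.7,0,0,0,0,0],[0,0.3,0,0,0,0,0],[0,0,0,0,0,0,0],[0,0,0,0,0,0,0]])

```text
clock: 32.97
eef_pos: [473.4, -198.7, 65.3]
tool_rot: [2.076, 1.57, -0.979]
force: [0.0, 0.7, 0.3]
width: 0.1
```

Call:
arm_command(series=[[0,0.1,0,0,0,0,0],[0,0,0,0,0,0,0]])

```text
clock: 33.13
eef_pos: [474.0, -198.7, 65.2]
tool_rot: [1.787, 1.571, -1.27]
force: [0.6, -0.2, 0.3]
width: -0.2
```

Call:
arm_command(series=[[0,0.1,0,-0.03,0,0,0],[0,0,0,0,0,0,0]])

```text
clock: 33.3
eef_pos: [475.2, -198.6, 64.8]
tool_rot: [3.115, 1.571, 0.059]
force: [-0.4, 0.1, -0.1]
width: -0.0
```

Call:
arm_command(series=[[0,0.1,0,-0.03,0,0,0],[0,0,0,0,0,0,0]])

```text
clock: 33.47
eef_pos: [476.3, -198.4, 64.4]
tool_rot: [3.116, 1.571, 0.06]
force: [0.6, 0.9, 0.4]
width: -0.2
```

Call:
arm_command(series=[[0,0.1,0,-0.03,0,0,0],[0,0,0,0,0,0,0]])

```text
clock: 33.63
eef_pos: [476.6, -198.5, 64.1]
tool_rot: [-0.336, 1.57, 2.891]
force: [-2.2, 0.7, 1.0]
width: 0.2
```

Call:
arm_command(series=[[0,0.1,0,-0.05,0,0,0],[0,0,0,0,0,0,0]])

```text
clock: 33.8
eef_pos: [476.6, -198.5, 63.5]
tool_rot: [-0.293, 1.568, 2.933]
force: [-3.9, -0.1, 2.8]
width: -0.2
```

Call:
arm_command(series=[[0,0.1,0,-0.05,0,0,0],[0,0,0,0,0,0,0]])

```text
clock: 33.97
eef_pos: [476.6, -198.5, 63.0]
tool_rot: [-0.316, 1.567, 2.91]
force: [-7.8, -0.5, 5.7]
width: -0.3
```

−x flap also meets the finger rigidly at its old stop (476.6): home. Retreating clear.

Call:
arm_command(series=[[0,-0.8,-0.05,0,0,0,0],[0,-1.2,-0.1,0,0,0,0],[0,-1.5,-0.1,0.3,0,0,0],[0,-0.5,0,2,0,0,0],[0,0,1,3,0,0,0],[0,0,2,3,0,0,0],[0,0,3,2,0,0,0],[0,0,3,0,0,0,0],[0,0,3,0,0,0,0],[0,0,3,0,0,0,0],[0,0,3,0,0,0,0],[0,0,3,0,0,0,0],[0,0,3,0,0,0,0],[0,0,3,0,0,0,0],[0,0,2,0,0,0,0],[0,0,0,0,0,0,0],[0,0,0,0,0,0,0]])

```text
clock: 35.38
eef_pos: [439.5, 90.3, 166.1]
tool_rot: [-3.007, 1.57, 0.223]
force: [0.3, -0.9, -0.4]
width: -0.3
```

```bash
python3 -c "
from h import *
A=ctrl.get_image('side');B=ctrl.get_image('top')
cv2.imwrite('pics/sideZ.png',A);cv2.imwrite('pics/topZ.png',B)
cv2.imwrite('pics/z.png',cv2.resize(A[230:360,310:460],(690,598),interpolation=cv2.INTER_CUBIC))
st()
"
```

```text
t 35.48 tcp [439.5  88.2 166.4] F [-0.4 -0.1  0.5] T [-0.02  0.    0.01] w 0.0 
R [[0.001, 0.085, -0.996], [-0.0, -0.996, -0.085], [-1.0, 0.0, -0.001]] q [-0.82  0.59  0.83  2.14 -0.69  0.7  -1.01]
```

View pics/z.png

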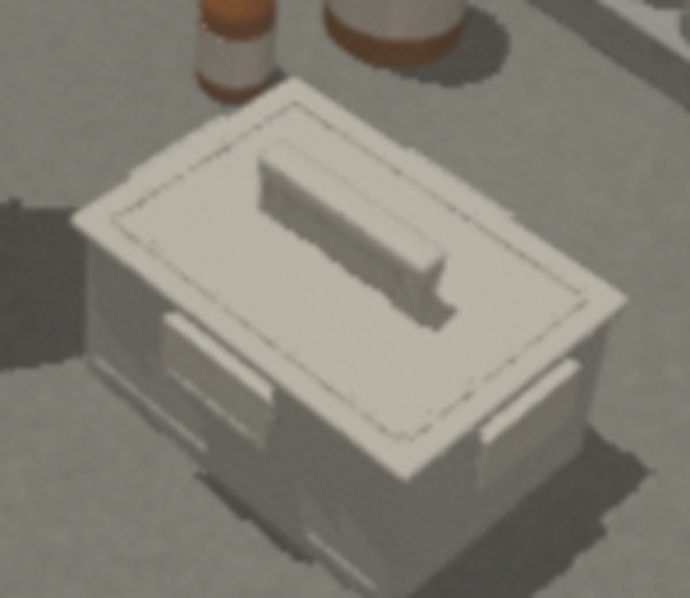

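View pics/topZ.png

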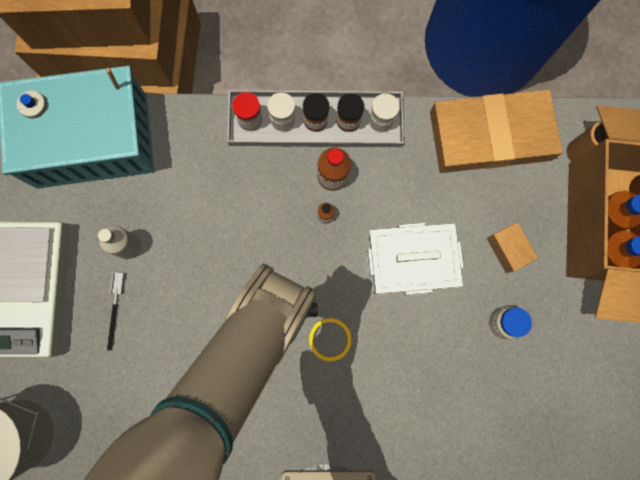

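The top view shows the box closed at (416,258) px with only thin edges of all four flaps showing, and the bystanders at their first positions. The −x flap at (215,380) and −y flap at (530,425) in the crop stand upright against the walls. The robot is clear of everything.

```bash
python3 -c "
from cell import ctrl
print(ctrl.finish_job())
"
```

```text
the job is handed in; nothing more can be done
None
```

The reagent box is closed: the lid is seated on the rim, all four flaps look home, and I handed the job in at about 35.5 s.

- **Lid:** set down with roughly 6 N of contact and no catching on the way in. It slid about 1.5–2 mm within its play (toward −x and +y) while I folded the flaps. It still sits flat, with its yaw at 4.9° matching the box.
- **Flaps:** I folded them in the order −y, +x, −x, +y, pushing in and down. The highest force I read on any push was 18.8 N, but forces were only read at the end of each move.
    - **−y and +x:** both snapped over the bead with a clear jump and then held rigidly at the stop (15–16 N).
    - **−x and +y:** neither gave a clear jump, and they stopped 2–3 mm farther out than expected. The lid's slide accounts for most of that difference. I touched each one again: there was no contact until the earlier stop position, then it was rigid, so I count both as home.
- **Last pictures:** all four flaps lie upright against the walls, the bystanders are where they started, and the arm is touching nothing.
- **Weaker check:** the picture overlays alone could not prove the last millimetre of the −x flap. That rests on the touch test.

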